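# Clamp and lock friction blocks in a bonding jig

### The job

Swing the red cam lever of the blue bonding jig open and load every loose friction block on the bench flat into its own bay of the jig, long side pointing at the yellow jaw. Turn the brass adjuster nut until the lever, swung in, meets firm resistance about midway through its swing, then close the lever fully so that the jaw grips the blocks. Then pick up the mallet by its handle, strike the red-headed sprung lock pin all the way down with the mallet head, stand the mallet head-down back on its rubber mat, and leave the other things on the bench where they are.

Things in the scene. Friction and masses are not known exactly. Their poses are not given: they have to be found in the camera images.
- jig: Blue bonding jig, fixed; base plate 175 x 335 x 12 mm. z up, x from cam housing to back stop (away from the robot at yaw 0), y along the row of bays. Origin: on the bench under the middle bay, where a clamped block is centred. Back stop face at x = +30 mm, 36 mm high. Grey cam housing x -128 to -78 mm, 30 mm high. Lock-pin block at x -53, y -142 mm, 46 x 40 mm, 40 mm high
- bay0 (a point): Floor centre of a bay of the jig, 12 mm above the bench, at jig y = -64 mm; x as the jig's. Bay 44 mm wide (y) between aluminium ridges 5 mm high, 20 mm wide between bays. One block to a bay, any block in any bay, its 60 mm length along x. A clamped block is centred here; loaded, it may lie up to 13 mm nearer the jaw, which pushes it home
- bay1 (a point): Floor centre of a bay of the jig, 12 mm above the bench, at jig y = 0 mm; x as the jig's. Bay 44 mm wide (y) between aluminium ridges 5 mm high, 20 mm wide between bays. One block to a bay, any block in any bay, its 60 mm length along x. A clamped block is centred here; loaded, it may lie up to 13 mm nearer the jaw, which pushes it home
- bay2 (a point): Floor centre of a bay of the jig, 12 mm above the bench, at jig y = 64 mm; x as the jig's. Bay 44 mm wide (y) between aluminium ridges 5 mm high, 20 mm wide between bays. One block to a bay, any block in any bay, its 60 mm length along x. A clamped block is centred here; loaded, it may lie up to 13 mm nearer the jaw, which pushes it home
- jaw: Yellow jaw, a bar 14 x 200 x 24 mm (13 to 37 mm above the bench), sliding along the jig's x. Origin: centre of its rear face; the clamping face lies 14 mm ahead, at jig x = -46 mm with lever open and nut backed right off. Lever and nut advances add up. It pushes blocks against the back stop (their near ends then at x = -30 mm) and is then a stiff spring, about 10 N per mm
- lever (a joint): Opening of the cam lever, rad: 0 closed (points to jig +x, its start), 1.67 open (jig +y), closing clockwise from above. Advances the jaw from its open place by 8 mm x (1 - cos(2 x (1.67 - value))): 8 mm midway; just over centre at 0, so it stays. Free (1 N at the tip) and stays put until the jaw bears on blocks; with the nut set well that is at 0.75 to 1.05, then up to 10 N
- lever_tip (a point): Point on top of the red lever bar, 95 mm from its upright pivot, which is at jig x = -103, y = +135 mm. Bar 13 mm thick, from 12 to 112 mm from the pivot, 36 to 58 mm above the bench, upright faces: push it or pinch it from above
- nut (a joint): Turn of the brass adjuster nut, rad, 0 (backed off) to 7; clockwise from above tightens and raises the value. Each radian advances the jaw 2.5 mm. Stiff, about 0.4 N m, and stays where it is left. Needs several grasps
- nut_grip (a point): Centre of the nut's upright wing, a flat bar 52 x 12 x 26 mm (45 to 71 mm above the bench), on the nut's vertical axis, which is at jig y = -20 mm and moves with the cam from x = -103 (lever open) to -87 mm (closed). Site x runs along the 52 mm wing; take it across the 12 mm
- pin (a joint): Depth of the sprung lock pin, m: 0 up, 0.014 fully down. 10 N starts it, 13 N at the bottom; it stays where it is driven to. To be driven by a quick blow of the mallet (pin moving faster than 0.05 m/s), not pressed slowly, and only once the lever is closed
- pin_top (a point): Centre of the top of the pin's red head, 34 mm across, 70 mm above the bench when up, 56 mm when fully down
- mallet: Mallet standing on its mat on the flat end of its black head (54 mm diameter, 76 mm high). Origin: centre of the head's underside, the striking face; z up. Wooden handle level along the mallet's +x, from 20 to 170 mm, 22 mm wide, 26 mm tall, axis 38 mm above the origin. 0.42 kg, balanced about 20 mm from the head's axis
- mat: Black rubber mat of the mallet, 100 x 220 x 4 mm, fixed; origin at the centre of its underside, long side along its y
- block0: Friction block, rust-brown lining with a groove on a steel backing plate, 60 (x) x 36 (y) x 30 mm (z), 0.16 kg; origin at the centre of its underside. Not always there (two or three of the three are)
- block1: Friction block, rust-brown lining with a groove on a steel backing plate, 60 (x) x 36 (y) x 30 mm (z), 0.16 kg; origin at the centre of its underside. Not always there (two or three of the three are)
- block2: Friction block, rust-brown lining with a groove on a steel backing plate, 60 (x) x 36 (y) x 30 mm (z), 0.16 kg; origin at the centre of its underside. Not always there (two or three of the three are)
- spray: Bystander: blue spray can, 54 mm diameter, 160 mm high, standing; origin at the centre of its underside
- jar: Bystander: amber jar, 70 mm diameter, 90 mm high; origin at the centre of its underside
- bearing: Bystander: steel bearing ring lying flat, 72 mm diameter, 22 mm high; origin at the centre of its underside
- wrench: Bystander: steel spanner lying flat, 190 mm long; origin at the middle of its underside
- tin: Bystander: open aluminium tin, 76 mm diameter, 75 mm high; origin at the centre of its underside
- drum: Bystander: dark steel flanged hub, 90 mm diameter, 55 mm high; origin at the centre of its underside
- tile: Bystander: green plastic case 90 x 60 x 30 mm; origin at the centre of its underside
Mind the look-alikes: they are no part of the job. What is shaped like the block2 but pink, turquoise or white is not meant.

How it is judged:
On the way, in this order (a step that is already met when the one before it is completed fails the run):
1. every block present lies flat in a bay of the jig, lined up with it (x of block0 in the frame of jig between -0.022 and 0.006 m and y of block0 in the frame of jig between -0.078 and 0.078 m and z of block0 in the frame of jig between 0.008 and 0.016 m and angle between each of block0, block1, block2's own z axis and vertical below 0.08 rad and angle between the x axis of each of block0, block1, block2 and the x axis of jig, either way round below 0.25 rad and x of block1 in the frame of jig between -0.022 and 0.006 m and y of block1 in the frame of jig between -0.078 and 0.078 m and z of block1 in the frame of jig between 0.008 and 0.016 m and x of block2 in the frame of jig between -0.022 and 0.006 m and y of block2 in the frame of jig between -0.078 and 0.078 m and z of block2 in the frame of jig between 0.008 and 0.016 m), for 0.2 s.
2. the lever is closed and the jaw grips firmly (value of joint lever below 0.17 rad and contact force between jaw and anything else between 38 and 115 N), for 0.2 s.
3. the lock pin is driven down by a quick blow of the mallet (value of joint pin above 0.003 m and velocity of joint pin above 0.05 m/s and contact force between mallet and jig above 1 N).
At the end, for the whole second after the job is handed in: Every block present is flat in a bay, within 5 mm and 0.08 rad of its clamped place; jaw grip 38 to 115 N in all (about 70 N when resistance begins midway); lever within 0.17 rad of closed; pin over 11.5 mm down; mallet at rest head-down within its mat (all of step 1 and all of step 2 and x of each of block0, block1, block2 in the frame of jig above -0.005 m and angle between the x axis of each of block0, block1, block2 and the x axis of jig, either way round below 0.08 rad and value of joint pin above 0.0115 m and x of mallet in the frame of mat between -0.05 and 0.05 m and y of mallet in the frame of mat between -0.11 and 0.11 m and z of mallet in the frame of mat below 0.01 m and angle between mallet's own z axis and vertical below 0.1 rad and linear speed of mallet below 0.02 m/s); the robot touches nothing.
It fails at once if a bystander is moved by more than 40 mm (distance of any of spray, jar, bearing, wrench, tin, drum, tile from where it was at the start of the episode above 0.04 m).
It fails at once if the lock pin is driven before the lever is closed (value of joint pin above 0.006 m and value of joint lever above 0.37 rad).
Of block0, block1, block2 only 2 to 3 are there at a start; the rules pass over those that are not, and their reading is None.
At some moment in a run one of block0, block1, block2 may be knocked a few centimetres aside while the robot is not near it.
It also fails if it takes over 210 s, if anything falls off the work surface, if the arm or the gripper's body presses on something with over 40 N, if the wrist force passes 120 N, or if a joint passes its speed limit or range.

### The arm

A 6-joint arm with a two-finger parallel gripper is mounted at the origin on the work surface. World frame = base frame: x ahead of the robot, y to its left, z up, the work surface at z = 0. Lengths are in m, angles in rad, forces in N, time in s.
With the tool pointing down it reaches from about 0.35 to 0.95 m from the base axis. Payload 17.4 kg.
Tool frame: the origin (TCP) lies midway between the tips of the shut fingers; the grasp point (between the pads) lies 19 mm behind it (ctrl.pinch_z is the distance from the TCP to the grasp point, in m); z points along the fingers, y is the direction in which the jaws open and shut (so a half turn about z gives the same grasp; the last joint's range is limited). The gripper opens to 93 mm and grips with 3 to 60 N. Pads are 15 mm wide; open, the fingers measure 128 mm over their backs; the gripper's body (75 mm by 188 mm) begins 65 mm behind the grasp point.
Start: joints at [1.164, 0.116, 1.442, -0, 1.584, -0.038], TCP at [0.243, 0.63, 0.184] pointing down, gripper open.
Joint ranges: [-2.83, 2.83], [-0.83, 2.19], [0.07, 2.5], [-1.14, 4.28], [0.01, 3], [-2.97, 2.97]. Speed limits (rad/s): [1.89, 1.89, 2.22, 3.14, 3.14, 3.14].

### API

Orientations are given as [roll, pitch, yaw] about the fixed x, y, z axes, in that order (R = Rz(yaw) Ry(pitch) Rx(roll)).
In Python, from station import ctrl gives the robot as it stands. Calls block until the motion is done:
- ctrl.movep(position, orientation): joint-space move of the TCP to a pose.
- ctrl.servo_line(position, orientation=None, velocity=0.15, guard=None): straight line of the TCP; orientation=None keeps the orientation; velocity is the mean speed in m/s. With guard (N) it stops when the force on the tool has changed by that much, and returns True; else False.
- ctrl.move_j(angles): joint-space move.
- ctrl.gripper_to(opening, f_grip=None): finger opening in m; f_grip is the grip in N (None keeps the last); returns when the fingers have stopped.
- ctrl.pause(seconds).
- ctrl.solve_ik(position, orientation): joint angles nearest the present ones, or None.
- ctrl.sense(): the state.
- ctrl.get_image(name): name is "scene" or "top"; returns a dict with "frame" (420x560x3 uint8, red, green, blue), "intrinsics" (3x3 intrinsics, pixels), "dist_coeffs" ([k1, k2, p1, p2, k3] as OpenCV has them; the pictures are not rectified), "world_from_camera" (4x4, takes a point from camera to world coordinates). Camera axes: x right, y down, z forward; pixel columns grow to the right and rows downward; lengths in m; the calibration is good to about 2 mm. A picture is of the moment at which its call begins. There is no depth.
A pose or a line that the arm cannot do raises ctrl.Unreachable and nothing moves.
- ctrl.hand_in(): hands the job in, once; it reports no verdict.
The state is a dict: "t": time; "joint_pos": joint angles; "dq": joint speeds; "effort": joint torques, N m; "position": TCP position; "ee_rot": TCP orientation; "wrist_force": force on the tool from outside, world axes, zero at the start; "ft_torque": the same for the moment, N m; "width": finger opening in m.
Only numpy, scipy, OpenCV 4.12 (cv2) and the standard library are available. Lean on these libraries where they do the work, as an engineer would, in place of code of your own. Each camera call takes 0.05 s, during which the arm holds its last target.

## Working session

There is one attempt and no reset: what is moved stays moved. The work goes in short steps, each a Python script; the robot and the scene stay as the last script left them, time stands still between calls to the robot, and variables do not carry over. Pictures are saved under pics/ and viewed, and the job is handed in when it is done.

```bash
ls; mkdir -p pics
python3 - <<'E'
from station import ctrl
import cv2
s=ctrl.sense();print(s)
for n in("scene","top"):
    d=ctrl.get_image(n);cv2.imwrite(f"pics/{n}0.png",d["frame"][:,:,::-1]);print(n,d["intrinsics"],d["dist_coeffs"],d["world_from_camera"])
E
```

```text
pics
{'t': 0.0, 'joint_pos': array([ 1.16422797e+00,  1.16453792e-01,  1.44224895e+00,  2.16865371e-06,
        1.58398211e+00, -3.78002090e-02]), 'dq': array([-0.0004308 , -0.00072742, -0.00087531, -0.0004967 , -0.00193063,
        0.00108122]), 'effort': array([-4.93390689e-04, -7.21251440e+01, -6.22598577e+01,  7.79316388e-02,
        2.39908107e-02, -5.80299593e-05]), 'position': array([0.24322994, 0.62940252, 0.18283704]), 'ee_rot': array([-3.14050132e+00, -4.34424802e-05,  2.77282451e+00]), 'wrist_force': array([-0.25932538, -0.35341056,  0.27365609]), 'ft_torque': array([-0.00416819, -0.00425896,  0.05122238]), 'width': 0.09297325432839156}
scene [[435.11881496   0.         278.52690292]
 [  0.         435.11881496 210.38492837]
 [  0.           0.           1.        ]] [-0.08653919  0.          0.          0.          0.        ] [[-0.61610626  0.67569239 -0.40478744  1.07027749]
 [ 0.78765701  0.52650676 -0.3199798   0.37087348]
 [-0.0030846  -0.51597522 -0.85659796  1.15678785]
 [ 0.          0.          0.          1.        ]]
top [[409.96702504   0.         279.76794102]
 [  0.         409.96702504 209.28428613]
 [  0.           0.           1.        ]] [-0.05184622  0.          0.          0.          0.        ] [[ 0.02408882 -0.98627181  0.16336356  0.36913915]
 [-0.9994067  -0.02778157 -0.02035737 -0.02304007]
 [ 0.02461639 -0.16277625 -0.98635588  1.31057421]
 [ 0.          0.          0.          1.        ]]
```

View pics/scene0.png

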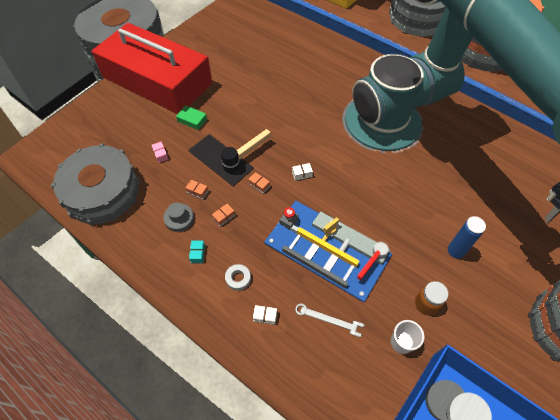

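View pics/top0.png

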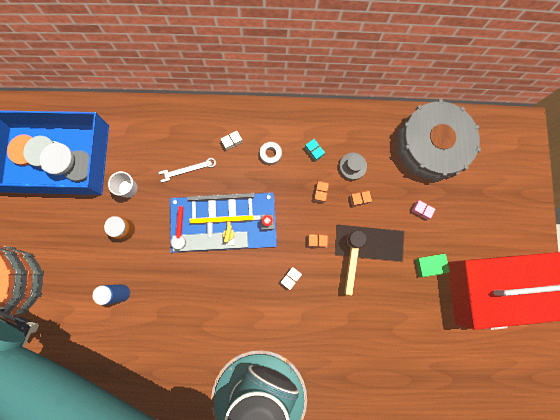

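The top view shows three rust blocks at about (321,191), (361,199) and (318,241). The jig is around (223,222), its lever at (180,220) already points along +x (closed), and the mallet head is at (357,240) with its handle towards (350,290). Next I'll zoom in and measure.

```bash
cat > h.py <<'E'
import numpy as np, cv2
def ray(d,uv):
    p=cv2.undistortPoints(np.array(uv,float).reshape(-1,1,2),d["intrinsics"],np.array(d["dist_coeffs"]))[:,0]
    T=d["world_from_camera"]; r=np.c_[p,np.ones(len(p))]@T[:3,:3].T
    return T[:3,3],r
def p2w(d,uv,z):
    o,r=ray(d,uv); s=(z-o[2])/r[:,2]; return o+s[:,None]*r
def w2p(d,P):
    T=np.linalg.inv(d["world_from_camera"]); rv=cv2.Rodrigues(T[:3,:3])[0]
    return cv2.projectPoints(np.array(P,float).reshape(-1,1,3),rv,T[:3,3],d["intrinsics"],np.array(d["dist_coeffs"]))[0][:,0]
def crop(d,x0,y0,x1,y1,k,name):
    f=d["frame"][y0:y1,x0:x1,::-1]; f=cv2.resize(f,None,fx=k,fy=k,interpolation=cv2.INTER_CUBIC); cv2.imwrite(name,f)
def rust(d):
    h=cv2.cvtColor(d["frame"],cv2.COLOR_RGB2HSV)
    return h
E
python3 - <<'E'
from station import ctrl
from h import *
d=ctrl.get_image("top")
crop(d,160,185,290,260,6,"pics/jig.png"); crop(d,295,170,415,305,4,"pics/blk.png")
s=ctrl.get_image("scene")
crop(s,255,195,400,305,5,"pics/jigs.png"); crop(s,175,120,305,235,5,"pics/blks.png")
for n in("rust px",): print([d["frame"][191,316],d["frame"][199,355],d["frame"][241,312],d["frame"][210,300]])
E
```

```text
[array([255, 222, 131], dtype=uint8), array([255, 180, 105], dtype=uint8), array([255, 186, 114], dtype=uint8), array([182, 110,  73], dtype=uint8)]
```

View pics/jig.png

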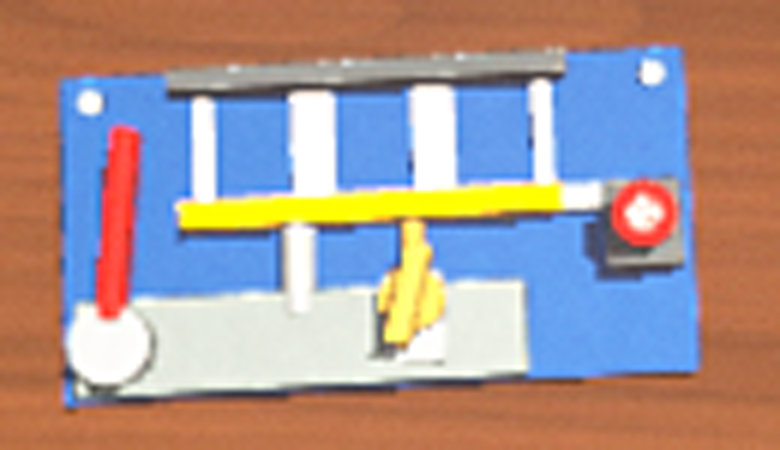

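View pics/blk.png

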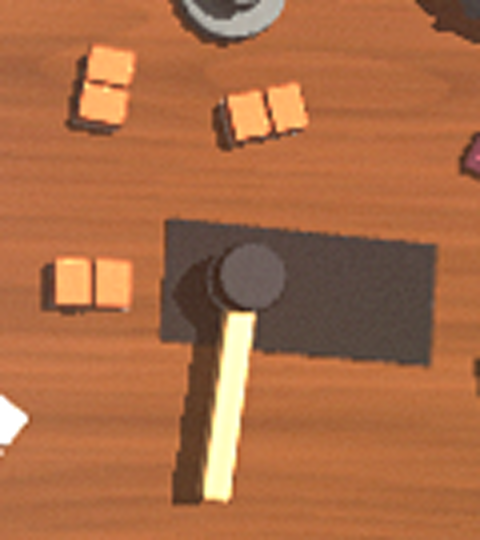

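View pics/jigs.png

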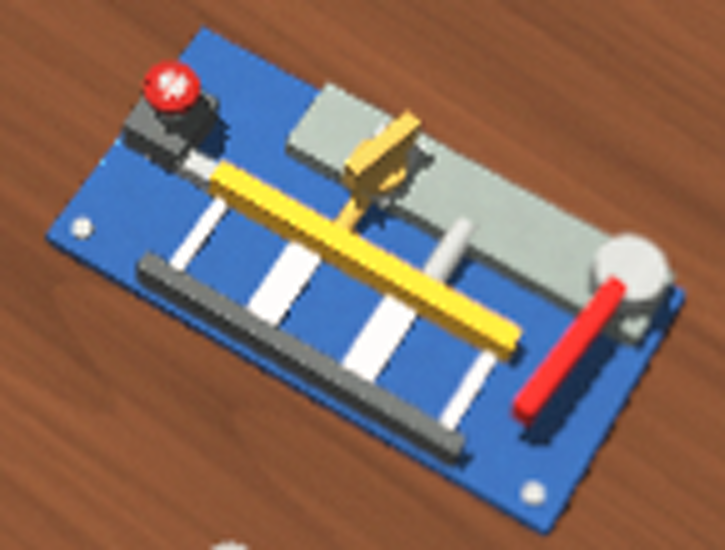

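View pics/blks.png

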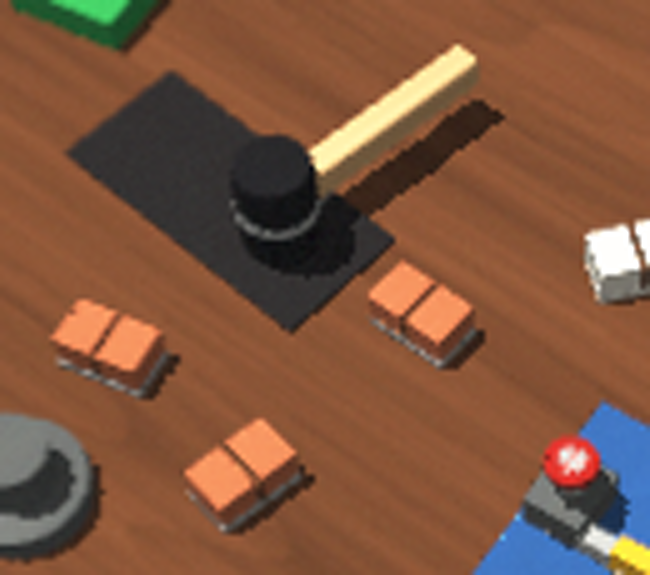

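```bash
cat >> h.py <<'E'
def warp(d,z,x0,x1,y0,y1,res=0.0005):
    xs=np.arange(x1,x0,-res); ys=np.arange(y1,y0,-res)
    X,Y=np.meshgrid(xs,ys,indexing="ij")
    P=np.c_[X.ravel(),Y.ravel(),np.full(X.size,z)]
    m=w2p(d,P).reshape(X.shape+(2,)).astype(np.float32)
    return cv2.remap(d["frame"],m[...,0],m[...,1],cv2.INTER_CUBIC)
def blocks(d,z=0.03,box=(0.2,0.8,-0.6,0.4),res=0.0005,cam="top"):
    x0,x1,y0,y1=box
    w=warp(d,z,*box,res=res); h=cv2.cvtColor(w,cv2.COLOR_RGB2HSV)
    m=((h[...,0]>=5)&(h[...,0]<=18)&(h[...,1]>100)&(h[...,2]>215)).astype(np.uint8)
    m=cv2.morphologyEx(m,cv2.MORPH_CLOSE,np.ones((11,11)))
    m=cv2.morphologyEx(m,cv2.MORPH_OPEN,np.ones((11,11)))
    out=[]
    for c in cv2.findContours(m,cv2.RETR_EXTERNAL,cv2.CHAIN_APPROX_NONE)[0]:
        if cv2.contourArea(c)*res**2<0.001: continue
        (cx,cy),(a,b),_=cv2.minAreaRect(c)
        q=cv2.boxPoints(cv2.minAreaRect(c)); e=q[1]-q[0]; f=q[2]-q[1]
        L=e if np.linalg.norm(e)>np.linalg.norm(f) else f
        dx,dy=-L[1],-L[0]
        th=np.arctan2(dy,dx)%np.pi
        out.append((x1-cy*res,y1-cx*res,th,max(a,b)*res,min(a,b)*res))
    return np.array(out)
E
python3 - <<'E'
from station import ctrl
from h import *
np.set_printoptions(precision=4,suppress=True)
d=ctrl.get_image("top"); s=ctrl.get_image("scene")
print(blocks(d)); print(blocks(s))
f=lambda c:np.array([(160+(x+.5)/6-.5,185+(y+.5)/6-.5) for x,y in c])
C=p2w(d,f([(60,78),(683,47),(699,372),(66,405)]),.012); print(C,np.linalg.norm(np.diff(np.r_[C,C[:1]],axis=0),axis=1),C.mean(0))
print("pin",p2w(d,f([(641,212)]),.07),"piv58",p2w(d,f([(110,345)]),.058))
g=lambda c:np.array([(255+(x+.5)/5-.5,195+(y+.5)/5-.5) for x,y in c])
C=p2w(s,g([(548,533),(45,237),(203,28),(687,293)]),.012); print(C,np.linalg.norm(np.diff(np.r_[C,C[:1]],axis=0),axis=1),C.mean(0))
print("pin",p2w(s,g([(172,86)]),.07),"piv58",p2w(s,g([(628,268)]),.058))
g2=lambda c,x0,y0,k:np.array([(x0+(x+.5)/k-.5,y0+(y+.5)/k-.5) for x,y in c])
C=p2w(d,g2([(166,220),(436,244),(430,365),(161,341)],295,170,4),.004);print("mat",C,C.mean(0))
print("head",p2w(d,g2([(252,277)],295,170,4),.076),"hend",p2w(d,g2([(239,313),(218,502)],295,170,4),.051))
C=p2w(s,g2([(68,152),(172,72),(394,241),(291,331)],175,120,5),.004);print("mat",C,C.mean(0))
print("head",p2w(s,g2([(273,165)],175,120,5),.076),"hend",p2w(s,g2([(318,152),(467,54)],175,120,5),.051))
E
```

```text
[[ 0.4875 -0.1725  1.5708  0.06    0.038 ]
 [ 0.6281 -0.3107  1.791   0.0612  0.0379]
 [ 0.6459 -0.1817  2.9764  0.0619  0.0383]]
[[ 0.6466 -0.1801  2.9635  0.0588  0.0342]]
[[ 0.6124  0.3055  0.012 ]
 [ 0.6389 -0.028   0.012 ]
 [ 0.4643 -0.0411  0.012 ]
 [ 0.4379  0.2907  0.012 ]] [0.3346 0.1751 0.3328 0.1751] [0.5384 0.1318 0.012 ]
pin [[ 0.5406 -0.0087  0.07  ]] piv58 [[0.4665 0.2592 0.058 ]]
[[ 0.614   0.308   0.012 ]
 [ 0.6419 -0.0245  0.012 ]
 [ 0.4682 -0.0386  0.012 ]
 [ 0.4407  0.294   0.012 ]] [0.3336 0.1743 0.3338 0.1738] [0.5412 0.1347 0.012 ]
pin [[ 0.5418 -0.0081  0.07  ]] piv58 [[0.473  0.2626 0.058 ]]
mat [[ 0.5405 -0.233   0.004 ]
 [ 0.5267 -0.4534  0.004 ]
 [ 0.429  -0.4463  0.004 ]
 [ 0.4432 -0.2292  0.004 ]] [ 0.4849 -0.3405  0.004 ]
head [[ 0.4892 -0.2872  0.076 ]] hend [[ 0.4635 -0.2823  0.051 ]
 [ 0.3198 -0.2658  0.051 ]]
mat [[ 0.5255 -0.4494  0.004 ]
 [ 0.4298 -0.4418  0.004 ]
 [ 0.4475 -0.2258  0.004 ]
 [ 0.5432 -0.2321  0.004 ]] [ 0.4865 -0.3373  0.004 ]
head [[ 0.4874 -0.2873  0.076 ]] hend [[ 0.4479 -0.2865  0.051 ]
 [ 0.3232 -0.2626  0.051 ]]
```

```bash
cat >> h.py <<'E'
JO=np.array([0.5815,0.1365]); JY=0.081
def jig(x,y,z=None):
    c,s=np.cos(JY),np.sin(JY); p=JO+np.array([c*x-s*y,s*x+c*y]); return p if z is None else np.r_[p,z]
def tojig(P):
    P=np.atleast_2d(P)[:,:2]-JO; c,s=np.cos(JY),np.sin(JY); return np.c_[c*P[:,0]+s*P[:,1],-s*P[:,0]+c*P[:,1]]
def down(yaw): return [np.pi,0,yaw]
def wrap(a): return (a+np.pi)%(2*np.pi)-np.pi
def leverpt(v,r=.09,z=.04):
    return jig(-.103+r*np.cos(v),.135+r*np.sin(v),z)
E
python3 - <<'E'
from station import ctrl
from h import *
np.set_printoptions(precision=3,suppress=True)
d=ctrl.get_image("top")
f=lambda c:np.array([(160+(x+.5)/6-.5,185+(y+.5)/6-.5) for x,y in c])
print("jaw front top",tojig(p2w(d,f([(180,203),(560,183)]),.037)), "jaw rear top",tojig(p2w(d,f([(182,228),(562,205)]),.037)))
print("backstop",tojig(p2w(d,f([(168,96),(563,75),(168,75),(563,50)]),.036)))
print("wing", p2w(d,f([(414,225),(398,340)]),.071),"lever",tojig(p2w(d,f([(125,128),(112,315)]),.058)))
# drum
print("drum px",p2w(d,[(353,167)],.03), "tile",p2w(d,[(433,266)],.03))
for nm,p,y in [("lev0",leverpt(0),JY),("lev1.67",leverpt(1.7),JY+1.7),("blkB",[.628,-.311,.01],1.79),("blkC",[.646,-.182,.01],2.97),("blkA",[.4875,-.1725,.01],1.57),("bay",jig(0,0,.022),JY),("nut",jig(-.103,-.02,.045),JY),("mal",[.45,-.284,.03],3.0),("strike",[.5,-.005,.1],3.0)]:
    print(nm,y,[None if (q:=ctrl.solve_ik(p,down(wrap(y+k)))) is None else q[5] for k in(0,np.pi)])
E
```

```text
jaw front top [[-0.03   0.098]
 [-0.03  -0.1  ]] jaw rear top [[-0.044  0.098]
 [-0.042 -0.1  ]]
backstop [[ 0.027  0.104]
 [ 0.027 -0.104]
 [ 0.038  0.103]
 [ 0.041 -0.105]]
wing [[0.531 0.106 0.071]
 [0.472 0.112 0.071]] lever [[ 0.007  0.122]
 [-0.089  0.13 ]]
drum px [[ 0.727 -0.284  0.03 ]] tile [[ 0.414 -0.537  0.03 ]]
lev0 0.081 [np.float64(1.899562613927067), np.float64(-1.2420300396627257)]
lev1.67 1.781 [np.float64(0.4080368420195657), np.float64(-2.733555811570227)]
blkB 1.79 [np.float64(-0.7154179286998557), np.float64(2.426174724889938)]
blkC 2.97 [np.float64(-1.7118230861814452), np.float64(1.4297695674083482)]
blkA 1.57 [np.float64(-0.3886324258597753), np.float64(2.752960227730018)]
bay 0.081 [np.float64(1.6776550828943462), np.float64(-1.463937570695447)]
nut 0.081 [np.float64(1.6595662617286937), np.float64(-1.4820263918610996)]
mal 3.0 [np.float64(-2.0401249480323393), np.float64(1.1014677055574538)]
strike 3.0 [np.float64(-1.4902229211776878), np.float64(1.651369732412105)]
```

Run:
```python
from station import ctrl
from h import *
np.set_printoptions(precision=3,suppress=True)
T=lambda m:print(m,round(ctrl.sense()["t"],2),ctrl.sense()["position"],ctrl.sense()["wrist_force"],round(ctrl.sense()["width"],4))
ctrl.servo_line([.243,.63,.30],velocity=.3);T("up")
p=leverpt(0); p[2]=.2
ctrl.movep(p,down(JY));T("above")
ctrl.gripper_to(.045,8)
print(ctrl.servo_line(leverpt(0),velocity=.15,guard=8));T("down")
d=ctrl.get_image("scene");crop(d,255,150,415,270,5,"pics/a.png")
```

```text
up 0.89 [0.243 0.63  0.301] [-0.66  -0.103 -0.044] 0.0932
above 2.67 [0.557 0.27  0.2  ] [ 0.759  0.731 -0.403] 0.0931
False
down 4.8 [0.558 0.27  0.041] [ 0.609 -0.446  1.137] 0.0448
```

View pics/a.png

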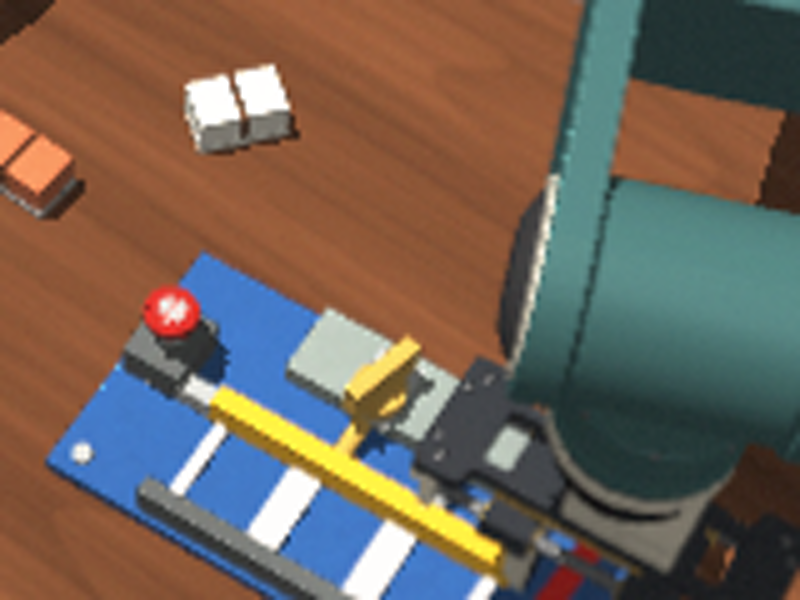

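The red lever shows between the fingers at (565,580), so I'll pinch it and swing it open.

Run:
```python
from station import ctrl
from h import *
np.set_printoptions(precision=3,suppress=True)
T=lambda m:print(m,round(ctrl.sense()["t"],2),ctrl.sense()["position"],ctrl.sense()["wrist_force"],round(ctrl.sense()["width"],4))
ctrl.gripper_to(.012,6);T("pinch")
ctrl.gripper_to(.020,6)
for v in np.linspace(0.1,1.72,9):
    ctrl.servo_line(leverpt(v),down(JY+v),velocity=.2);
    if v>1.3 or v<.4:T(v)
ctrl.gripper_to(.045)
p=leverpt(1.72); p[2]=.2
ctrl.servo_line(p,velocity=.3)
ctrl.movep([.5,-.1,.25],down(1.57));T("end")
d=ctrl.get_image("top");crop(d,160,185,290,260,6,"pics/b.png");
print(blocks(d)); s=ctrl.get_image("scene"); cv2.imwrite("pics/b2.png",s["frame"][:,:,::-1])
```

```text
pinch 5.58 [0.558 0.27  0.04 ] [-0.15   0.709  0.065] 0.012
0.1 6.24 [0.556 0.279 0.04 ] [ 0.062  0.136 -0.366] 0.02
0.3025 6.59 [0.551 0.296 0.04 ] [-0.072 -0.235  0.124] 0.0197
1.315 8.34 [0.484 0.351 0.04 ] [-0.056  0.169  0.367] 0.0201
1.5175 8.69 [0.466 0.353 0.04 ] [ 0.695 -1.005  0.009] 0.02
1.72 9.04 [0.448 0.35  0.04 ] [ 0.036 -1.099  0.247] 0.0201
end 12.03 [ 0.5   -0.099  0.25 ] [ 0.407 -0.003  1.216] 0.0446
[[ 0.631 -0.321  1.763  0.04   0.038]]
```

View pics/b.png

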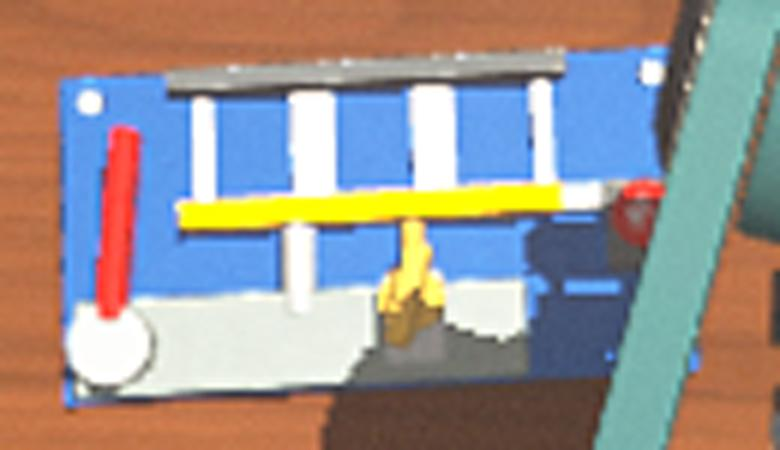

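View pics/b2.png

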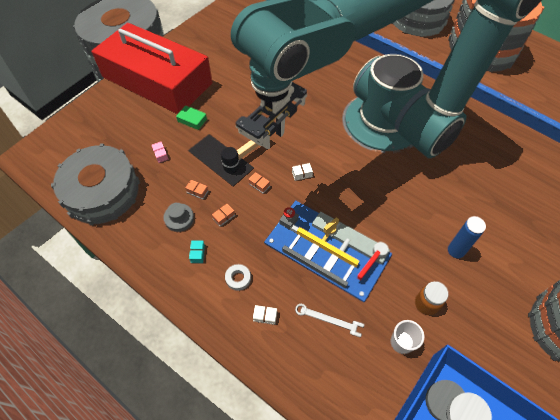

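Run:
```python
from station import ctrl
from h import *
np.set_printoptions(precision=3,suppress=True)
d=ctrl.get_image("top"); s=ctrl.get_image("scene")
for im,n in((d,"top"),(s,"scene")):
    f=im["frame"].copy()
    big=cv2.resize(f,None,fx=5,fy=5,interpolation=cv2.INTER_CUBIC)
    def dr(P,c):
        for u in w2p(im,P): cv2.circle(big,tuple(int(round((a+.5)*5)) for a in u),4,c,-1)
    dr([jig(-.103+r,.135,.058) for r in(.012,.05,.09,.112)],(0,255,0))
    dr([jig(*c,.012) for c in((.047,.167),(.047,-.167),(-.128,.167),(-.128,-.167))],(255,255,0))
    dr([jig(.03,.1,.036),jig(.03,-.1,.036),jig(-.053,-.142,.07),jig(-.0873,-.02,.071)],(255,0,255))
    c=w2p(im,[jig(-.04,0,.02)])[0]*5
    x,y=int(c[0]),int(c[1])
    cv2.imwrite(f"pics/ov_{n}.png",cv2.cvtColor(big[max(y-290,0):y+290,max(x-395,0):x+395],cv2.COLOR_RGB2BGR))
```

```text
(no output)
```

View pics/ov_top.png

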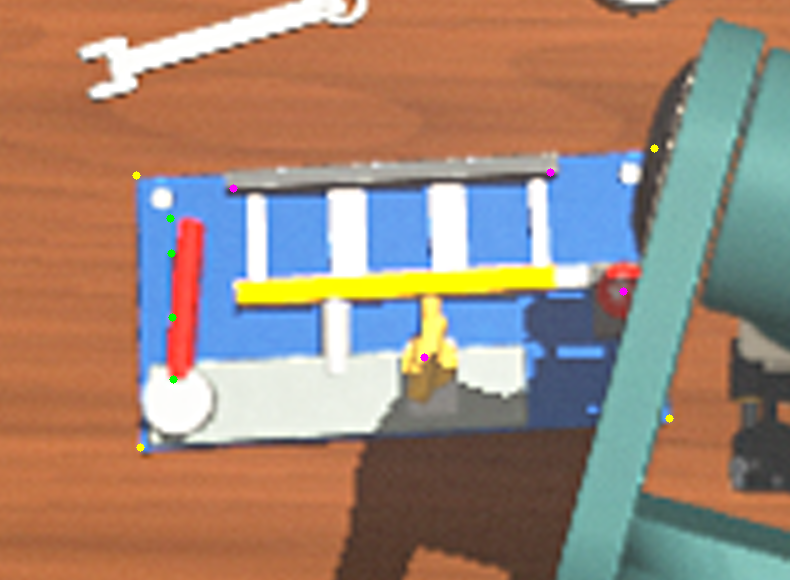

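View pics/ov_scene.png

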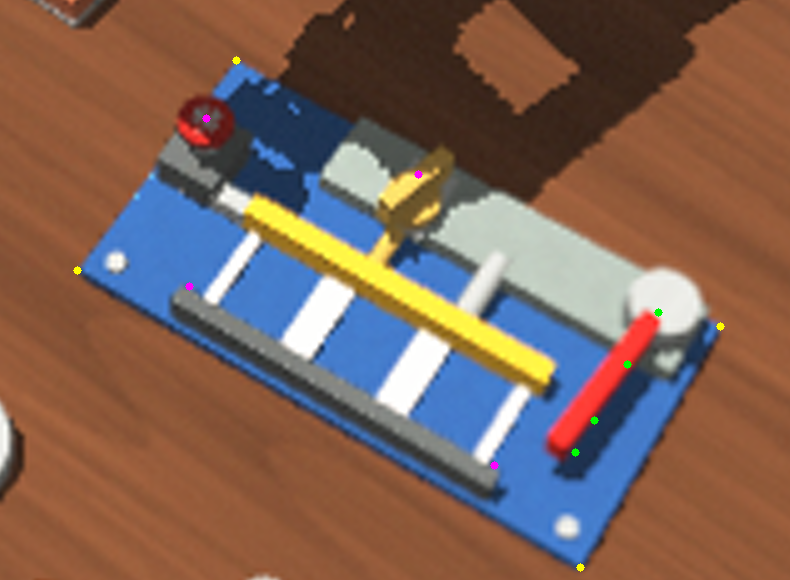

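The overlay fits, but the lever hasn't moved: the fingers closed to 12 mm on nothing. It also sits about 0.1 rad past 0, further in than I assumed. I'll go back lower and look while I'm there.

Run:
```python
from station import ctrl
from h import *
np.set_printoptions(precision=3,suppress=True)
T=lambda m:print(m,round(ctrl.sense()["t"],2),ctrl.sense()["position"],ctrl.sense()["wrist_force"],round(ctrl.sense()["width"],4))
v=-.08
p=leverpt(v,z=.12)
ctrl.movep(p,down(JY+v));T("above")
print(ctrl.servo_line(leverpt(v,z=.026),velocity=.15,guard=8));T("down")
d=ctrl.get_image("scene");crop(d,310,200,410,280,8,"pics/c.png")
```

```text
above 14.14 [0.558 0.262 0.12 ] [-0.255  0.154  0.203] 0.0448
False
down 14.92 [0.558 0.263 0.027] [ 0.556 -0.641  0.246] 0.045
```

View pics/c.png

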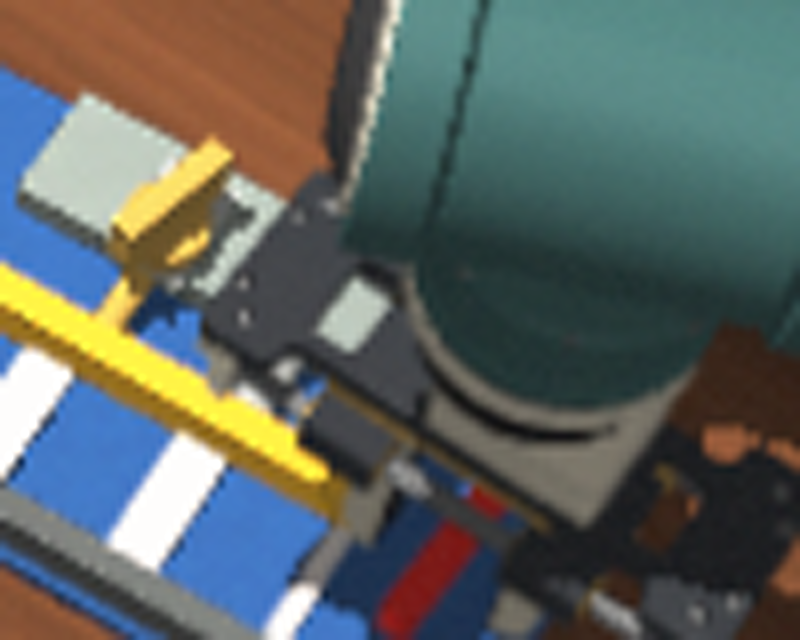

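The lever is between the fingers: the inner one shows at (370,500), the lever at (440,560) and the outer one at (520,610). Pinching it now.

Run:
```python
from station import ctrl
from h import *
np.set_printoptions(precision=3,suppress=True)
T=lambda m:print(m,round(ctrl.sense()["t"],2),ctrl.sense()["position"],ctrl.sense()["wrist_force"],round(ctrl.sense()["width"],4))
ctrl.gripper_to(.0,8);T("pinch")
d=ctrl.get_image("scene");crop(d,310,200,410,280,8,"pics/c1.png")
if ctrl.sense()["width"]>.01:
  for v in (.05,.2,.4):
    ctrl.servo_line(leverpt(v,z=.026),down(JY+v),velocity=.15);T(v)
  d=ctrl.get_image("scene");crop(d,310,200,410,280,8,"pics/c2.png")
```

```text
pinch 15.82 [0.558 0.263 0.026] [-0.122  0.684  0.271] 0.0008
```

```bash
cd pics; python3 -c "
import cv2
a=cv2.imread('c1.png');b=cv2.imread('c2.png')
cv2.imwrite('c12.png',cv2.hconcat([a[100:,200:],b[100:,200:]])[::1,::1] if b is not None else a)
i=cv2.imread('c12.png');cv2.imwrite('c12.png',cv2.resize(i,(800,int(i.shape[0]*800/i.shape[1]))))"
```

```text
[ WARN:0@0.058] global loadsave.cpp:275 findDecoder imread_('c2.png'): can't open/read file: check file path/integrity
```

View pics/c12.png

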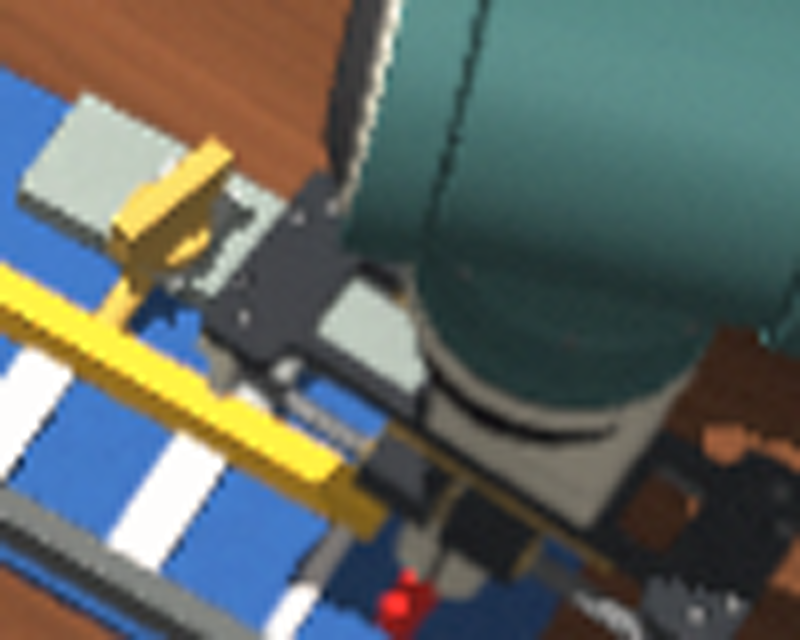

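Run:
```python
from station import ctrl
from h import *
np.set_printoptions(precision=3,suppress=True)
s=ctrl.sense(); p=s["position"]; print(p,s["ee_rot"],s["width"])
d=ctrl.get_image("scene"); t=ctrl.get_image("top")
for z in(0,.019,.05,.084): 
    u=w2p(d,[p+[0,0,z]])[0]; print(z,u,(u-[310,200])*8)
u=w2p(d,[[.558,.263,0.],jig(.009,.135,.058),jig(.009,.122,.058)]);print((u-[310,200])*8)
crop(t,140,150,270,250,6,"pics/t.png")
crop(d,320,225,400,285,10,"pics/c3.png")
```

```text
[0.558 0.263 0.026] [3.142 0.    0.001] 0.0004987136819211852
0 [362.211 274.879] [417.691 599.028]
0.019 [363.336 272.209] [426.691 577.668]
0.05 [365.238 267.691] [441.904 541.524]
0.084 [367.424 262.49 ] [459.389 499.923]
[[406.084 627.803]
 [421.065 624.454]
 [387.266 604.986]]
```

View pics/t.png

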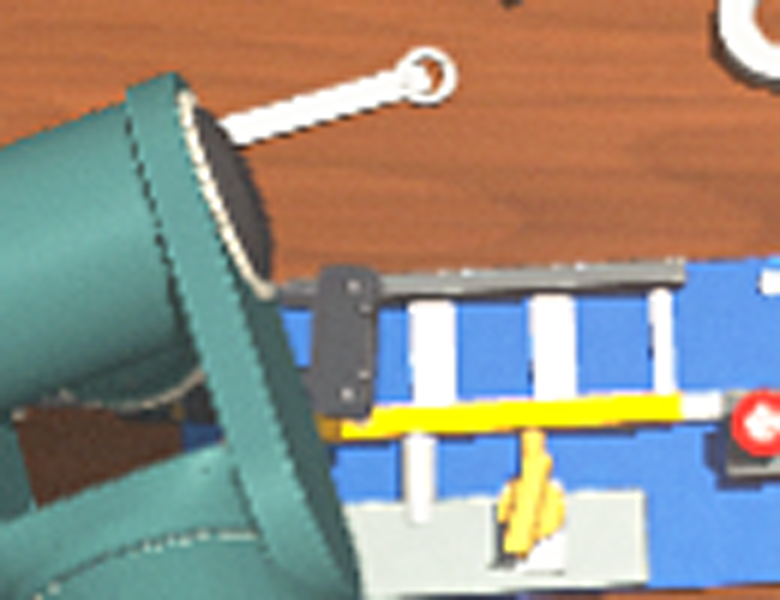

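View pics/c3.png

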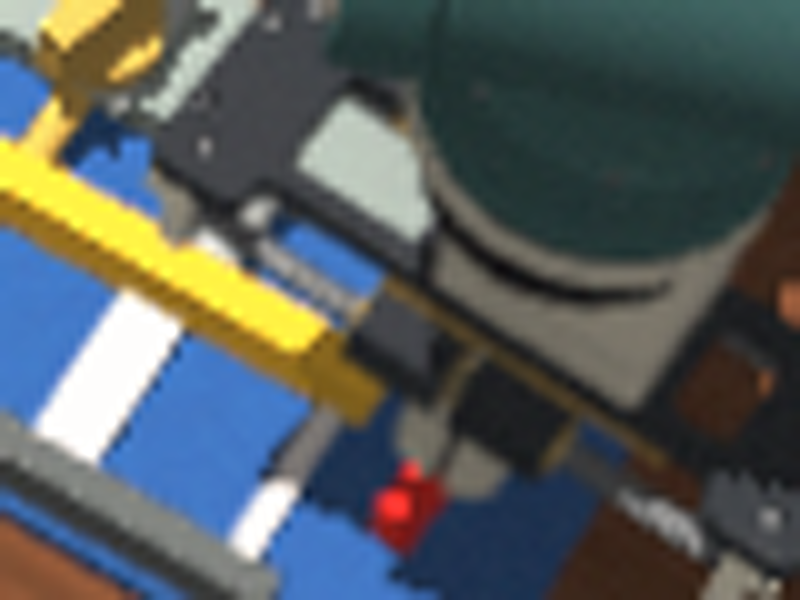

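The width reads about 0 even though the image seems to show the lever tip right between the fingertips. I'll test it by moving a short way with a force check.

Run:
```python
from station import ctrl
from h import *
np.set_printoptions(precision=3,suppress=True)
T=lambda m:print(m,round(ctrl.sense()["t"],2),ctrl.sense()["position"],ctrl.sense()["wrist_force"],round(ctrl.sense()["width"],4))
for v in (.1,.4):
    ctrl.servo_line(leverpt(v,z=.026),down(JY+v),velocity=.15,guard=15);T(v)
d=ctrl.get_image("scene");crop(d,310,190,410,280,8,"pics/c4.png")
```

```text
0.1 16.3 [0.556 0.279 0.026] [-1.11  -0.081 -0.683] 0.0009
0.4 16.75 [0.548 0.304 0.026] [ 0.147 -0.03  -0.119] 0.0007
```

View pics/c4.png

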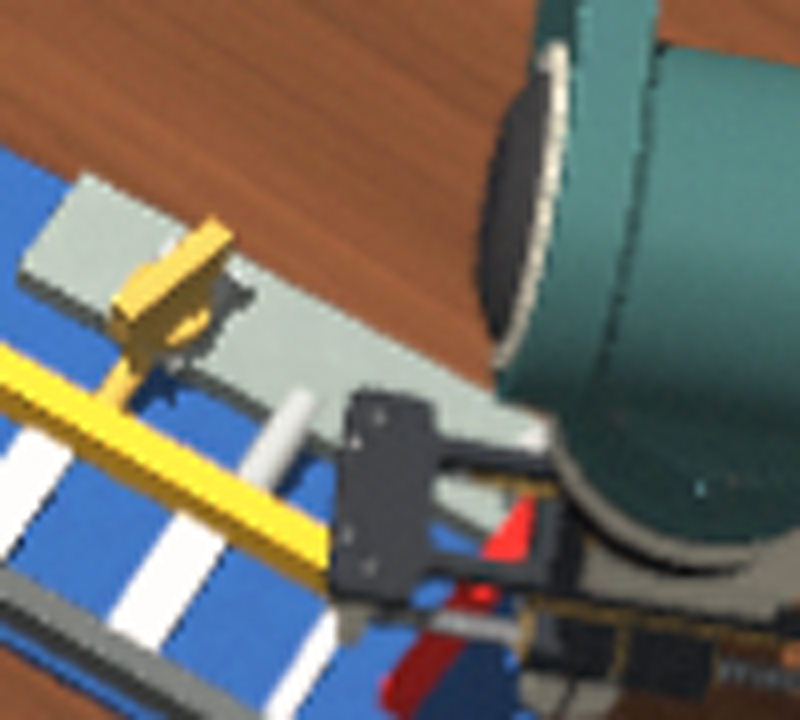

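```bash
cat >> h.py <<'E'
def overlay(d,sets,x0,y0,x1,y1,k,name):
    b=cv2.resize(d["frame"][y0:y1,x0:x1],None,fx=k,fy=k,interpolation=cv2.INTER_CUBIC)
    for P,c,closed in sets:
        u=((w2p(d,P)+.5-[x0,y0])*k).round().astype(np.int32)
        cv2.polylines(b,[u],closed,c,1)
    cv2.imwrite(name,b[:,:,::-1])
def boxes(p,yaw,w,x=.0075,h=.04,t=.0175):
    c,s=np.cos(yaw),np.sin(yaw); R=np.array([[c,-s,0],[s,c,0],[0,0,1]]); out=[]
    for sg in(1,-1):
        for z in(0,h):
            out.append(p+np.array([[-x,sg*w/2,z],[x,sg*w/2,z],[x,sg*(w/2+t),z],[-x,sg*(w/2+t),z]])@R.T)
    return out
E
python3 - <<'E'
from station import ctrl
from h import *
d=ctrl.get_image("scene"); s=ctrl.sense(); p=s["position"]; y=s["ee_rot"][2]; print(p,s["ee_rot"])
S=[(b,(0,255,0),True) for b in boxes(p,y,s["width"])]
S+=[([jig(-.103+r*np.cos(v),.135+r*np.sin(v),.058) for r in(.012,.112)],(255,0,255),False) for v in(0,-.1)]
overlay(d,S,310,190,410,280,8,"pics/c5.png")
E
```

```text
[0.54787957 0.30372854 0.02596958] [3.14143652e+00 1.10832255e-04 4.76708229e-01]
```

View pics/c5.png

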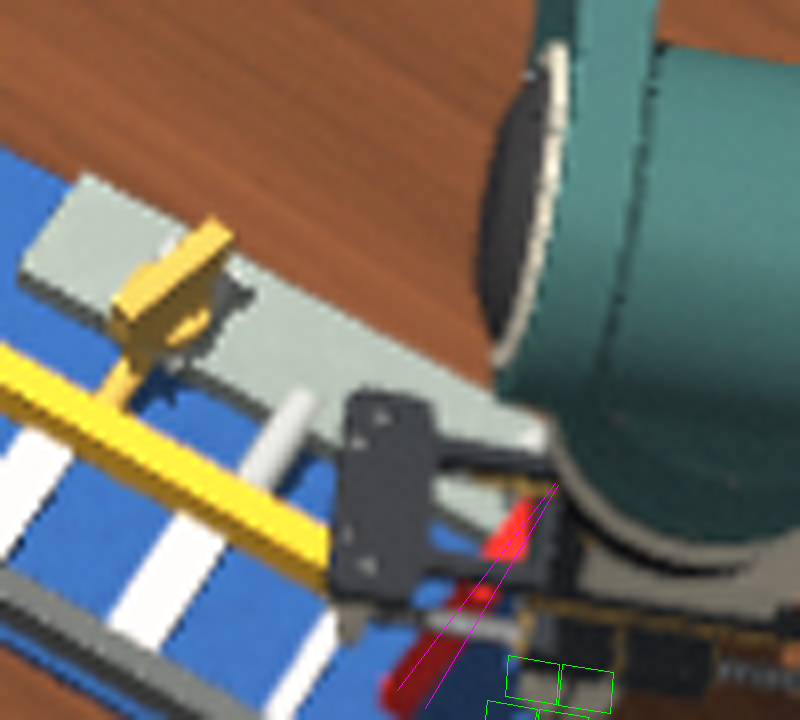

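Run:
```python
from h import *
import pickle
from station import ctrl
np.set_printoptions(precision=4,suppress=True)
d=ctrl.get_image("top"); s=ctrl.get_image("scene")
def tri(a,b):
    o1,r1=ray(d,[a]);o2,r2=ray(s,[b]);r1=r1[0]/np.linalg.norm(r1[0]);r2=r2[0]/np.linalg.norm(r2[0])
    A=np.c_[r1,-r2];k=np.linalg.lstsq(A,o2-o1,rcond=None)[0];P=o1+k[0]*r1;Q=o2+k[1]*r2
    return (P+Q)/2,np.linalg.norm(P-Q)
f=lambda x,y:(160+(x+.5)/6-.5,185+(y+.5)/6-.5)
g=lambda x,y:(255+(x+.5)/5-.5,195+(y+.5)/5-.5)
for n,a,b in [("tip",f(125,128),g(520,403)),("base",f(113,313),g(616,284)),("cap",f(110,345),g(630,262)),("pin",f(641,212),g(172,86)),("jawL front",f(180,203),g(516,345)),("jawR",f(560,184),g(212,182)),("wing a",f(414,225),g(360,160)),("wing b",f(398,340),g(410,117))]:
    P,e=tri(a,b);print(n,P,e,tojig(P)[0])
```

```text
tip [0.5787 0.2586 0.0571] 0.00036027079945675827 [0.0071 0.122 ]
base [0.483  0.261  0.0518] 0.001964227581667419 [-0.0881  0.1321]
cap [0.4667 0.2607 0.0532] 0.0008566157109623649 [-0.1044  0.1331]
pin [ 0.5408 -0.0087  0.0682] 8.28267497948984e-05 [-0.0523 -0.1414]
jawL front [0.5424 0.2339 0.0365] 0.0037326504924064456 [-0.0311  0.1003]
jawR [0.5597 0.0354 0.0284] 0.0012179644892715313 [-0.0299 -0.099 ]
wing a [0.5265 0.1077 0.0889] 0.0076528051916795355 [-0.0572 -0.0243]
wing b [0.4723 0.1122 0.067 ] 0.0003032615098906448 [-0.1108 -0.0154]
```

Run:
```python
from station import ctrl
from h import *
np.set_printoptions(precision=3,suppress=True)
T=lambda m:print(m,round(ctrl.sense()["t"],2),ctrl.sense()["position"],ctrl.sense()["wrist_force"],tojig(ctrl.sense()["position"]))
ctrl.servo_line(jig(-.013,.165,.036),down(JY),velocity=.2);T("s")
print(ctrl.servo_line(jig(-.013,.11,.036),velocity=.04,guard=5));T("push")
d=ctrl.get_image("scene"); s=ctrl.sense()
S=[(b,(0,255,0),True) for b in boxes(s["position"],s["ee_rot"][2],s["width"])]
overlay(d,S,320,225,400,285,10,"pics/c6.png")
```

```text
s 17.5 [0.555 0.3   0.036] [ 0.255  0.09  -0.128] [[-0.013  0.165]]
False
push 19.02 [0.56  0.245 0.036] [0.038 0.501 0.732] [[-0.013  0.11 ]]
```

View pics/c6.png

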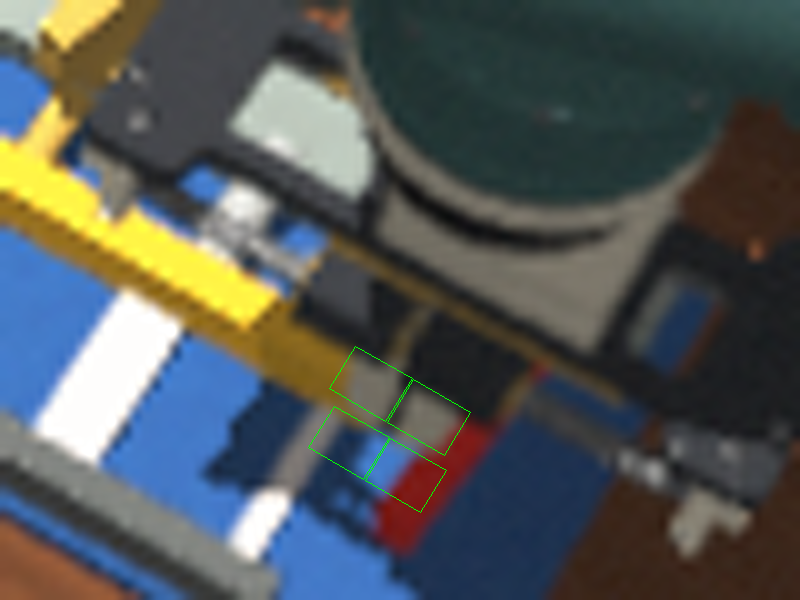

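The visible fingertips end roughly where I'd expect TCP + 35 mm, so the real tips may be higher than reported. I'll check by touching bare bench.

Run:
```python
from station import ctrl
from h import *
np.set_printoptions(precision=4,suppress=True)
T=lambda m:print(m,round(ctrl.sense()["t"],2),ctrl.sense()["position"],ctrl.sense()["ee_rot"],ctrl.sense()["wrist_force"],ctrl.sense()["width"])
p=ctrl.sense()["position"];p[2]=.12
ctrl.servo_line(p,velocity=.3)
ctrl.movep([.38,.12,.08],down(JY));T("a")
print(ctrl.servo_line([.38,.12,-.03],velocity=.04,guard=5));T("touch")
d=ctrl.get_image("scene"); s=ctrl.sense()
S=[(b,(0,255,0),True) for b in boxes(s["position"],s["ee_rot"][2],s["width"])]
c=w2p(d,[s["position"]])[0].astype(int)
overlay(d,S,c[0]-40,c[1]-35,c[0]+40,c[1]+25,10,"pics/c7.png")
```

```text
a 20.4 [0.3807 0.1203 0.0802] [-3.1415 -0.0003  0.081 ] [ 0.1189 -0.362   0.2553] 0.00025345141843683935
False
touch 23.3 [ 0.3801  0.12   -0.0299] [-3.1416 -0.0002  0.081 ] [-0.5379  0.7003 -0.5257] 0.0007201987973453821
```

View pics/c7.png

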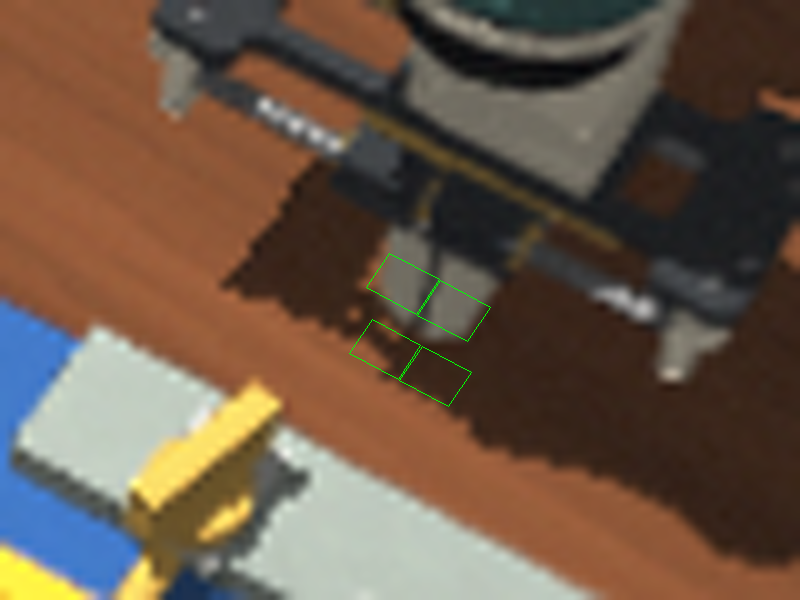

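The reported TCP is at z = -0.03 and nothing has touched, so the tool z really is offset. I'll keep going down until contact to measure it.

Run:
```python
from station import ctrl
from h import *
np.set_printoptions(precision=4,suppress=True)
T=lambda m:print(m,round(ctrl.sense()["t"],2),ctrl.sense()["position"],ctrl.sense()["ee_rot"],ctrl.sense()["wrist_force"],ctrl.sense()["width"])
print(ctrl.pinch_z)
print(ctrl.servo_line([.38,.12,-.06],velocity=.02,guard=4));T("touch")
```

```text
0.0188
True
touch 23.9 [ 0.3801  0.12   -0.0348] [ 3.1416 -0.0001  0.0811] [-0.6832 -0.2235  6.4283] 0.0004827278303715962
```

Contact came at z = -0.0348, so the true tip height is the reported z + 0.0345. I'll correct for that and redo the lever.

```bash
cat >> h.py <<'E'
ZO=-.0345
def zp(p): p=np.array(p,float).copy(); p[2]+=ZO; return p
def rep(ctrl,m):
    s=ctrl.sense(); p=s["position"].copy(); p[2]-=ZO
    print(m,"t%.1f"%s["t"],p.round(4),s["wrist_force"].round(1),"w%.4f"%s["width"])
E
python3 - <<'E'
from station import ctrl
from h import *
T=lambda m:rep(ctrl,m)
p=ctrl.sense()["position"];p[2]=.1
ctrl.servo_line(p,velocity=.3)
ctrl.gripper_to(.05,8)
v=-.1
ctrl.movep(zp(leverpt(v,z=.11)),down(JY+v))
print(ctrl.servo_line(zp(leverpt(v,z=.032)),velocity=.12,guard=8));T("down")
ctrl.gripper_to(.0,6);T("pinch")
if ctrl.sense()["width"]>.009:
  ctrl.gripper_to(.018,6)
  for v in np.linspace(.1,1.73,9):
    ctrl.servo_line(zp(leverpt(v,z=.032)),down(JY+v),velocity=.2,guard=25);T(round(v,2))
  ctrl.gripper_to(.045)
  p=ctrl.sense()["position"];p[2]=.15
  ctrl.servo_line(p,velocity=.3)
  ctrl.movep([.36,.0,.22],down(1.57));T("end")
  d=ctrl.get_image("top");crop(d,160,170,410,310,3,"pics/b.png");print(blocks(d))
  s=ctrl.get_image("scene");crop(s,255,195,400,305,5,"pics/bs.png")
E
```

```text
False
down t27.1 [0.5583 0.2611 0.0329] [ 0.   0.2 -0.1] w0.0501
pinch t27.9 [0.5579 0.261  0.0321] [-1.  -0.4  1.4] w0.0131
0.1 t28.6 [0.5557 0.2801 0.0319] [ 0.3  0.5 -0.3] w0.0237
0.3 t28.9 [0.5509 0.297  0.0319] [-6.5  9.7  0.3] w0.0241
0.51 t29.2 [0.5423 0.313  0.0319] [-7.1  8.7  2.1] w0.0228
0.71 t29.6 [0.5306 0.3269 0.032 ] [-8.9  6.3  4. ] w0.0228
0.91 t29.9 [0.5163 0.3383 0.0319] [-10.5   6.5   4.6] w0.0228
1.12 t30.3 [0.5    0.3465 0.0319] [-10.7   3.    5.6] w0.0232
1.32 t30.6 [0.4825 0.3512 0.0319] [-11.1   0.2   5.9] w0.0227
1.53 t31.0 [0.4651 0.3527 0.0321] [-0.5 -0.2  0.5] w0.0194
1.73 t31.4 [0.4484 0.3498 0.0323] [13.3 -3.3 -4.7] w0.0409
end t33.7 [0.3602 0.0005 0.2541] [ 0.3 -0.1  0.1] w0.0451
[[ 0.4875     -0.1725      1.57079637  0.06        0.038     ]
 [ 0.62815851 -0.31059143  1.79104519  0.06133248  0.03821082]
 [ 0.64597974 -0.1816217   2.97644448  0.06214282  0.03838716]]
```

View pics/b.png

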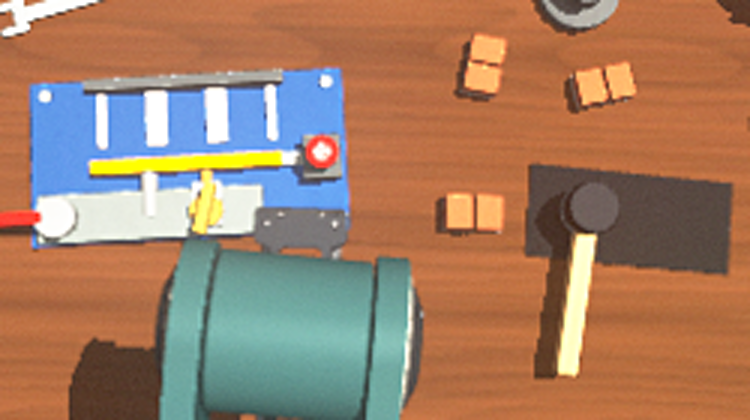

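The lever now points along +y at (20,218), and all three blocks are in view. Loading them now, with a fresh look before each grasp.

```bash
cat > load.py <<'E'
from station import ctrl
from h import *
T=lambda m:rep(ctrl,m)
def find(exp,dist=.06):
    d=ctrl.get_image("top"); b=blocks(d)
    b=[x for x in b if .054<x[3]<.067 and .033<x[4]<.042]
    b=[x for x in b if np.hypot(x[0]-exp[0],x[1]-exp[1])<dist]
    if len(b)!=1: print("find",b); return None
    return b[0]
def pick(b):
    x,y,th=b[0]+.0004,b[1]+.0008,b[2]
    q=[ctrl.solve_ik(zp([x,y,.1]),down(wrap(th+k))) for k in(0,np.pi)]
    k=int(abs(q[0][5])>abs(q[1][5])); yaw=wrap(th+k*np.pi)
    ctrl.gripper_to(.054,25)
    ctrl.movep(zp([x,y,.1]),down(yaw))
    g=ctrl.servo_line(zp([x,y,.009]),velocity=.12,guard=10);T("down %s"%g)
    ctrl.gripper_to(.0,25);T("grip")
    ok=.03<ctrl.sense()["width"]<.042
    ctrl.servo_line(zp([x,y,.15]),velocity=.25)
    return ok,yaw
def place(bay,yaw):
    ty=min([JY,wrap(JY+np.pi)],key=lambda a:abs(wrap(a-yaw)))
    y=(-.064,0,.064)[bay]
    ctrl.movep(zp(jig(-.006,y,.09)),down(ty))
    g=ctrl.servo_line(zp(jig(-.006,y,.0215)),velocity=.1,guard=8);T("placed %s"%g)
    ctrl.gripper_to(.052)
    ctrl.servo_line(zp(jig(-.006,y,.12)),velocity=.25)
E
python3 - <<'E'
from load import *
b=find([.646,-.182]);print(b)
ok,y=pick(b); T("up")
if ok: place(2,y)
ctrl.movep([.40,-.02,.2],down(1.57))
d=ctrl.get_image("top");print(blocks(d));crop(d,160,170,410,310,3,"pics/l1.png")
d=ctrl.get_image("scene");crop(d,255,195,400,305,5,"pics/l1s.png")
T("e")
E
```

```text
[ 0.64599277 -0.18166785  2.97416067  0.06216068  0.03839907]
down False t36.6 [ 0.6469 -0.181   0.0099] [ 0.   0.5 -0. ] w0.0540
grip t37.0 [ 0.6466 -0.181   0.0095] [-1.2 -0.8  5. ] w0.0359
up t37.7 [ 0.6457 -0.1807  0.148 ] [ 0.9  0.8 -2.3] w0.0358
placed True t39.9 [0.5694 0.1993 0.0208] [ 1.7 -0.   1.1] w0.0357
[[ 0.48725    -0.1725      1.57079637  0.06        0.0385    ]
 [ 0.56958383  0.20049077  0.0554986   0.06129437  0.03713718]
 [ 0.62815851 -0.31059143  1.79104519  0.06133248  0.03821082]]
e t42.7 [ 0.4001 -0.0198  0.2341] [ 1.2  1.4 -0.5] w0.0519
```

View pics/l1s.png

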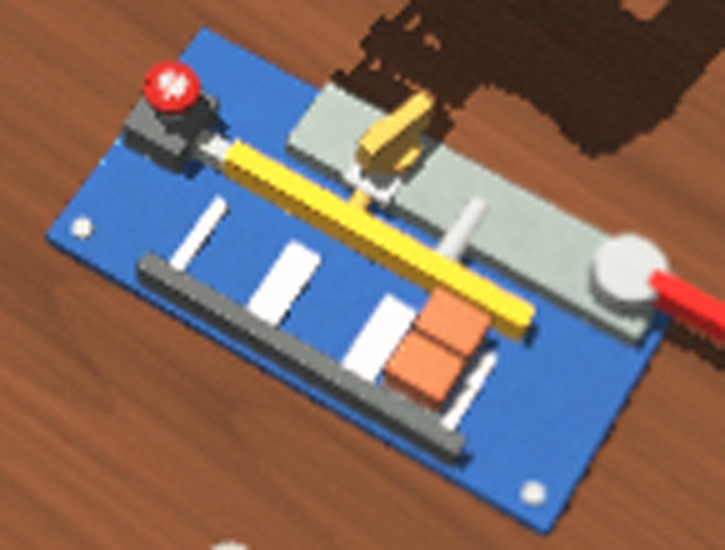

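The first block lies in the +y bay at (438,345), between its ridges and in front of the jaw. Now the other two.

Run:
```python
from load import *
import sys
b=find([.628,-.3105]);print(b)
ok,y=pick(b)
if not ok: sys.exit("nogrip")
place(1,y)
ctrl.movep([.40,-.0,.2],down(1.57))
b=find([.4875,-.1725]);print(b)
if b is None: sys.exit()
ok,y=pick(b)
if not ok: sys.exit("nogrip")
place(0,y)
ctrl.movep([.40,-.15,.22],down(1.57))
d=ctrl.get_image("top");print(blocks(d,z=.042));crop(d,160,170,410,310,3,"pics/l2.png")
d=ctrl.get_image("scene");crop(d,255,195,400,305,5,"pics/l2s.png")
T("e")
```

```text
[ 0.62815851 -0.31059143  1.79104519  0.06133248  0.03821082]
down False t45.4 [ 0.629  -0.31    0.0099] [-0.4 -0.3  0.9] w0.0541
grip t45.8 [ 0.6288 -0.3099  0.0096] [-2.3  0.8  4.9] w0.0359
placed True t48.9 [0.5746 0.1356 0.0208] [ 1.3 -0.1  1.4] w0.0360
[ 0.48725    -0.1725      1.57079637  0.06        0.0385    ]
down False t53.4 [ 0.4881 -0.1718  0.0098] [-0.5 -0.7  0.4] w0.0537
grip t53.8 [ 0.4879 -0.1718  0.0095] [-1.7 -1.1  6.1] w0.0361
placed True t56.9 [0.5796 0.072  0.0208] [2.7 0.4 0.6] w0.0357
[[0.56775623 0.19838193 0.05258298 0.06094197 0.03700142]
 [0.57490535 0.13542661 0.06401539 0.06030571 0.03777503]
 [0.57928352 0.07271783 0.0874958  0.0597967  0.0364565 ]]
e t59.8 [ 0.4001 -0.1498  0.2541] [-0.2 -0.2  0.9] w0.0520
```

View pics/l2s.png

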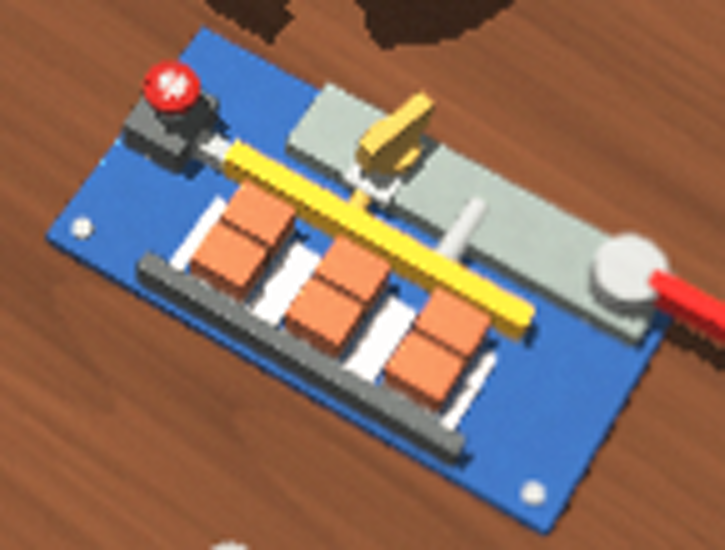

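View pics/l2.png

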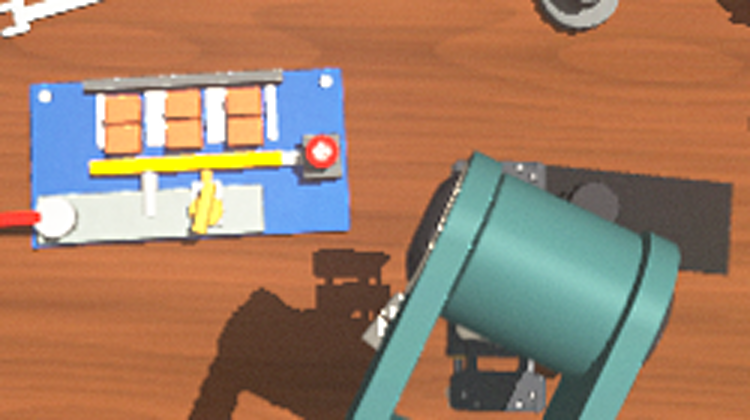

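Run:
```python
from station import ctrl
from h import *
np.set_printoptions(precision=4,suppress=True)
d=ctrl.get_image("top"); w=warp(d,.071,.43,.54,.05,.16,.00025)
cv2.imwrite("pics/nut.png",cv2.resize(w,(600,600))[:,:,::-1])
s=ctrl.get_image("scene"); w=warp(s,.071,.43,.54,.05,.16,.00025)
cv2.imwrite("pics/nuts.png",cv2.resize(w,(600,600))[:,:,::-1])
```

```text
(no output)
```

View pics/nut.png

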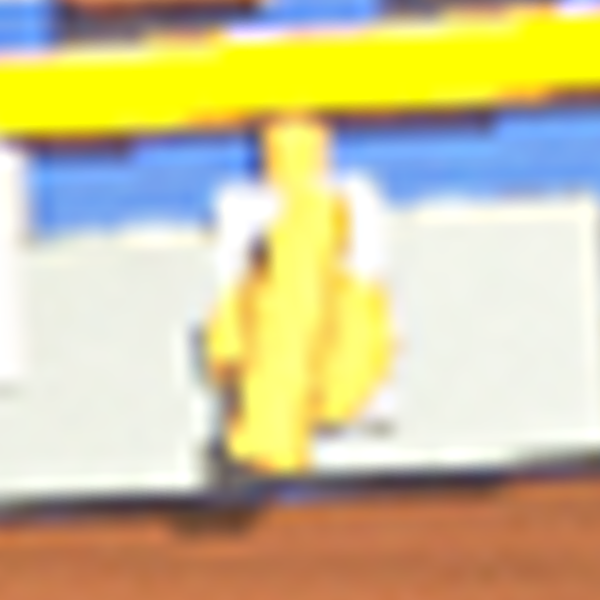

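View pics/nuts.png

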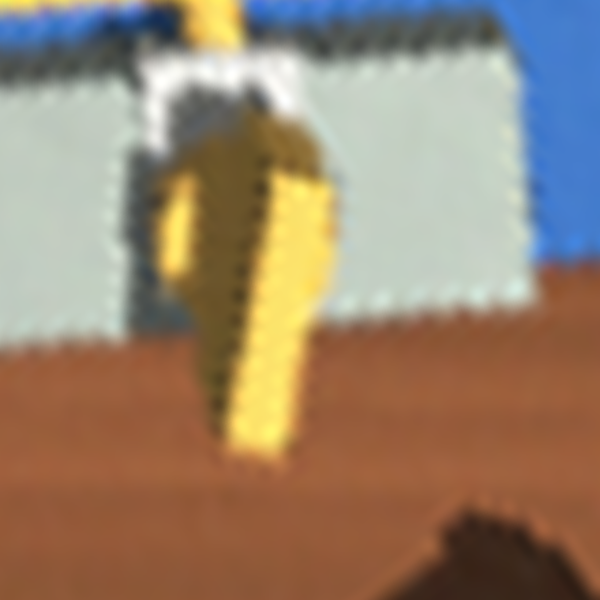

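All three blocks are loaded, and the wing is centred at (0.481, 0.108) with yaw about -0.15. Next I'll turn the nut clockwise by about 3.0 rad.

Run:
```python
from station import ctrl
from h import *
T=lambda m:(rep(ctrl,m),print("   tq",ctrl.sense()["ft_torque"].round(2),"q6",ctrl.sense()["joint_pos"][5].round(3)))
N=[.4808,.108]; yaw=wrap(-.147+np.pi)
ctrl.gripper_to(.04,60)
ctrl.movep(zp([*N,.13]),down(yaw));T("ab")
g=ctrl.servo_line(zp([*N,.049]),velocity=.1,guard=8);T("dn %s"%g)
ctrl.gripper_to(0,60);T("grip")
for k in range(2):
    q=np.array(ctrl.sense()["joint_pos"]); q[5]+=.2; ctrl.move_j(q);T("turn")
d=ctrl.get_image("scene");crop(d,290,190,350,250,9,"pics/n1.png")
```

```text
ab t61.5 [0.4811 0.1074 0.1306] [ 0.1 -0.9  0.4] w0.0400
   tq [ 0.07  0.01 -0.03] q6 -1.253
dn False t62.5 [0.4812 0.108  0.0497] [-0.4 -0.9  0.6] w0.0400
   tq [ 0.06 -0.02  0.02] q6 -1.255
grip t63.0 [0.4808 0.1071 0.0492] [-2.2 -7.3  4. ] w0.0118
   tq [-1.35  0.36 -0.32] q6 -1.254
turn t63.4 [0.4808 0.1071 0.0492] [-0.2  0.2  1.5] w0.0119
   tq [-0.06 -0.   -0.3 ] q6 -1.058
turn t63.7 [0.4808 0.1071 0.0492] [ 0.9 -0.  -0.1] w0.0117
   tq [ 0.09 -0.09 -0.21] q6 -0.865
```

View pics/n1.png

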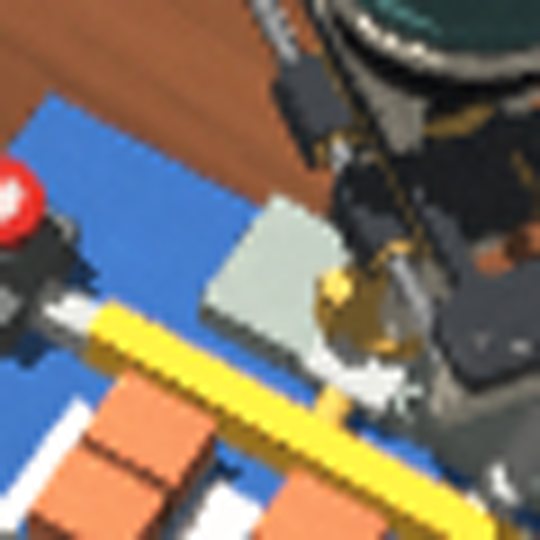

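Run:
```python
from station import ctrl
from h import *
T=lambda m:(rep(ctrl,m),print("   tq",ctrl.sense()["ft_torque"].round(2),"q6",ctrl.sense()["joint_pos"][5].round(3)))
for tq in (-.5,-.1,.3,.7,1.1,1.45,1.76):
    q=np.array(ctrl.sense()["joint_pos"]); q[5]=tq; ctrl.move_j(q);T("turn")
    if tq in(-.1,.7): ctrl.gripper_to(.024);ctrl.gripper_to(0,60);T("regrip")
ctrl.gripper_to(.04)
p=ctrl.sense()["position"]; p[2]=.14
ctrl.servo_line(p,velocity=.25)
ctrl.movep([.40,-.1,.2],down(1.57));T("e")
d=ctrl.get_image("top"); w=warp(d,.071,.43,.54,.05,.16,.00025)
s=ctrl.get_image("scene"); w2=warp(s,.071,.43,.54,.05,.16,.00025)
cv2.imwrite("pics/nut2.png",cv2.resize(np.hstack([w,w2]),(800,400))[:,:,::-1])
crop(d,160,170,410,310,3,"pics/l3.png")
```

```text
turn t64.1 [0.4809 0.1072 0.0492] [ 1.   1.4 -1.6] w0.0112
   tq [ 0.23 -0.22 -0.19] q6 -0.507
turn t64.6 [0.481  0.1073 0.0493] [ 2.   1.2 -2.5] w0.0117
   tq [ 0.3  -0.47 -0.19] q6 -0.107
regrip t65.4 [0.481  0.1072 0.0493] [ 1.7 -0.3 -1. ] w0.0117
   tq [ 0.07 -0.24 -0.16] q6 -0.1
turn t65.9 [0.4812 0.1072 0.0492] [ 3.7  0.4 -1.6] w0.0114
   tq [ 0.   -0.48 -0.19] q6 0.296
turn t66.4 [0.4813 0.1072 0.0493] [ 4.   0.  -2.7] w0.0117
   tq [-0.06 -0.59 -0.21] q6 0.694
regrip t67.2 [0.4813 0.1072 0.0493] [ 1.6 -1.2 -0.5] w0.0115
   tq [-0.2  -0.2  -0.08] q6 0.7
turn t67.7 [0.4814 0.1071 0.0493] [ 2.7 -1.7 -0.8] w0.0118
   tq [-0.35 -0.22 -0.21] q6 1.096
turn t68.1 [0.4814 0.107  0.0493] [ 1.3 -2.  -0.5] w0.0118
   tq [-0.38 -0.12 -0.2 ] q6 1.444
turn t68.5 [0.4814 0.1069 0.0493] [ 1.6 -2.9 -1.3] w0.0118
   tq [-0.44 -0.06 -0.13] q6 1.753
e t71.6 [ 0.4    -0.0998  0.2341] [ 0.5 -0.4 -0.2] w0.0401
   tq [-0.08  0.1   0.03] q6 -0.305
```

View pics/nut2.png

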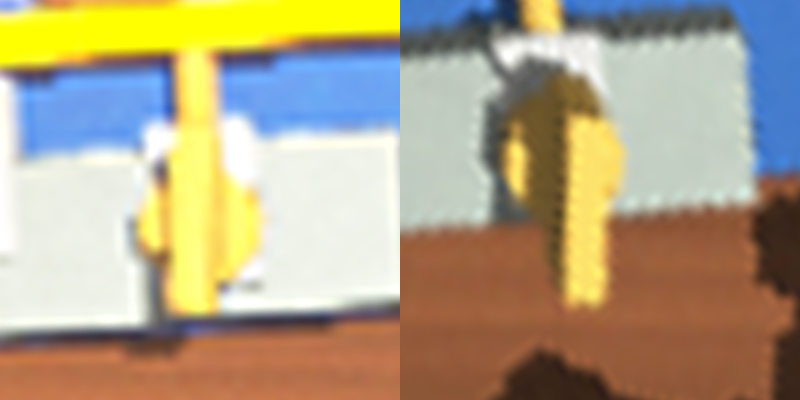

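View pics/l3.png

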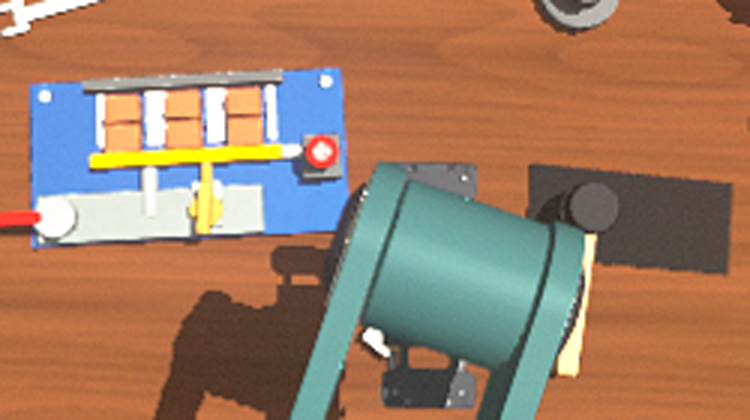

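The nut is about 2.99 rad round; its wing is now nearly parallel to world x. Closing the lever now, logging the force along the swing.

Run:
```python
from station import ctrl
from h import *
T=lambda m:rep(ctrl,m)
ctrl.gripper_to(.05,25)
v=1.68
ctrl.movep(zp(leverpt(v,z=.12)),down(JY+v))
g=ctrl.servo_line(zp(leverpt(v,z=.033)),velocity=.12,guard=8);T("dn %s"%g)
ctrl.gripper_to(0,25);T("pinch")
for v in list(np.arange(1.5,0,-.1))+[-.02,-.06]:
    g=ctrl.servo_line(zp(leverpt(v,z=.033)),down(JY+v),velocity=.12,guard=45)
    s=ctrl.sense();f=s["wrist_force"]; t=np.array([-np.sin(JY+v),np.cos(JY+v)]); r=np.array([np.cos(JY+v),np.sin(JY+v)])
    pj=tojig(s["position"])[0]; va=np.arctan2(pj[1]-.135,pj[0]+.103)
    print("%.2f act %.3f Ft %.1f Fr %.1f Fz %.1f w%.4f %s"%(v,va,f[:2]@t,f[:2]@r,f[2],s["width"],g))
    if g: break
s=ctrl.get_image("scene");crop(s,255,195,400,305,5,"pics/cl.png");T("")
```

```text
dn False t74.7 [0.4513 0.3513 0.0338] [ 0.5 -0.2  0.7] w0.0496
pinch t75.4 [0.4566 0.3524 0.0342] [ 48.4  13.3 -23.8] w0.0236
1.50 act 1.530 Ft 7.5 Fr -0.5 Fz 8.4 w0.0127 True
 t75.6 [0.4635 0.3529 0.0337] [-3.3 -0.6  9.7] w0.0128
```

View pics/cl.png

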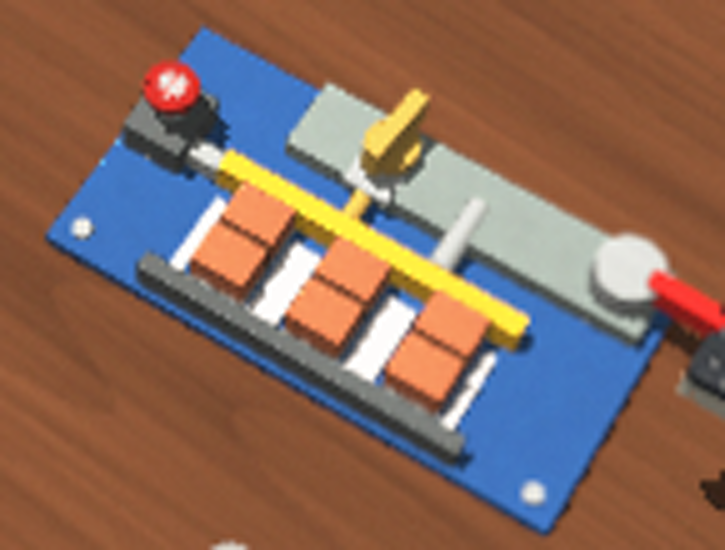

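The lever's angles in my frame read about 0.1 rad low; the force spike came from pinching it against its open stop. It has cleared, so I'll continue the closing arc.

Run:
```python
from station import ctrl
from h import *
T=lambda m:rep(ctrl,m)
ctrl.gripper_to(0,25);T("")
for v in list(np.arange(1.45,.05,-.1))+[0,-.05,-.1]:
    g=ctrl.servo_line(zp(leverpt(v,z=.034)),down(JY+v),velocity=.12,guard=40)
    s=ctrl.sense();f=s["wrist_force"]; t=np.array([-np.sin(JY+v),np.cos(JY+v)]); r=np.array([np.cos(JY+v),np.sin(JY+v)])
    pj=tojig(s["position"])[0]; va=np.arctan2(pj[1]-.135,pj[0]+.103)
    print("%.2f act %.3f Ft %.1f Fr %.1f Fz %.1f tz %.2f w%.4f %s"%(v,va,f[:2]@t,f[:2]@r,f[2],s["ft_torque"][2],s["width"],g))
    if g: break
T("")
```

```text
t75.9 [0.4628 0.3528 0.0338] [-1.5 -0.4  6.2] w0.0129
1.45 act 1.447 Ft -1.1 Fr 2.7 Fz -3.5 tz 0.11 w0.0125 False
1.35 act 1.348 Ft -1.2 Fr 3.4 Fz -3.5 tz 0.13 w0.0130 False
1.25 act 1.248 Ft 0.2 Fr 4.8 Fz -3.3 tz 0.11 w0.0127 False
1.15 act 1.148 Ft -1.4 Fr 7.2 Fz -5.1 tz 0.14 w0.0128 False
1.05 act 1.047 Ft -0.4 Fr 7.3 Fz -5.3 tz 0.07 w0.0128 False
0.95 act 0.947 Ft -0.9 Fr 9.0 Fz -5.8 tz 0.07 w0.0127 False
0.85 act 0.846 Ft -0.6 Fr 9.4 Fz -7.3 tz 0.10 w0.0131 False
0.75 act 0.746 Ft 0.2 Fr 9.9 Fz -6.7 tz 0.16 w0.0130 False
0.65 act 0.649 Ft 1.3 Fr 11.3 Fz -7.0 tz 0.16 w0.0125 False
0.55 act 0.551 Ft 4.3 Fr 13.0 Fz -7.2 tz 0.12 w0.0129 False
0.45 act 0.452 Ft 5.5 Fr 14.1 Fz -8.5 tz 0.12 w0.0127 False
0.35 act 0.352 Ft 5.6 Fr 14.0 Fz -9.8 tz 0.12 w0.0129 False
0.25 act 0.251 Ft 4.8 Fr 15.1 Fz -9.6 tz 0.11 w0.0130 False
0.15 act 0.148 Ft 4.2 Fr 14.7 Fz -9.5 tz 0.04 w0.0127 False
0.00 act -0.008 Ft -0.0 Fr 14.5 Fz -8.9 tz 0.06 w0.0132 False
-0.05 act -0.058 Ft -1.6 Fr 15.5 Fz -9.4 tz 0.08 w0.0129 False
-0.10 act -0.109 Ft -3.6 Fr 15.1 Fz -8.8 tz -0.03 w0.0130 False
 t80.2 [0.5594 0.2602 0.0342] [15.  -3.9 -8.8] w0.0130
```

The lever closed fully and went over centre (Ft changes sign at the end). Resistance began at about 0.7–0.8 rad. I'll release and check.

Run:
```python
from station import ctrl
from h import *
T=lambda m:rep(ctrl,m)
ctrl.gripper_to(.04,10)
p=ctrl.sense()["position"];p[2]=.12
ctrl.servo_line(p,velocity=.25)
ctrl.movep([.36,.0,.22],down(2.9));T("e")
s=ctrl.get_image("scene");crop(s,255,195,400,305,5,"pics/cl2.png")
d=ctrl.get_image("top");crop(d,160,185,290,260,6,"pics/cl3.png");crop(d,320,215,415,305,6,"pics/m.png")
crop(s,180,120,300,200,6,"pics/ms.png")
b=blocks(d,z=.042);print(np.c_[tojig(b[:,:2]),b[:,2]-JY,b[:,3:]].round(4))
```

```text
e t84.3 [3.601e-01 1.000e-04 2.544e-01] [-0.9  0.1  0.4] w0.0400
[[-0.0004  0.0634  0.0125  0.0607  0.0385]
 [-0.0007 -0.0001 -0.0211  0.0617  0.0369]
 [ 0.0004 -0.0633  0.0042  0.06    0.0367]]
```

View pics/cl2.png

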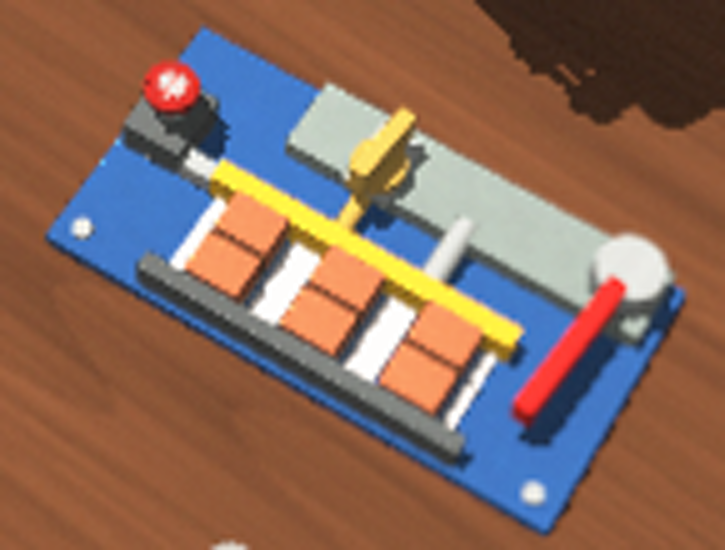

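View pics/cl3.png

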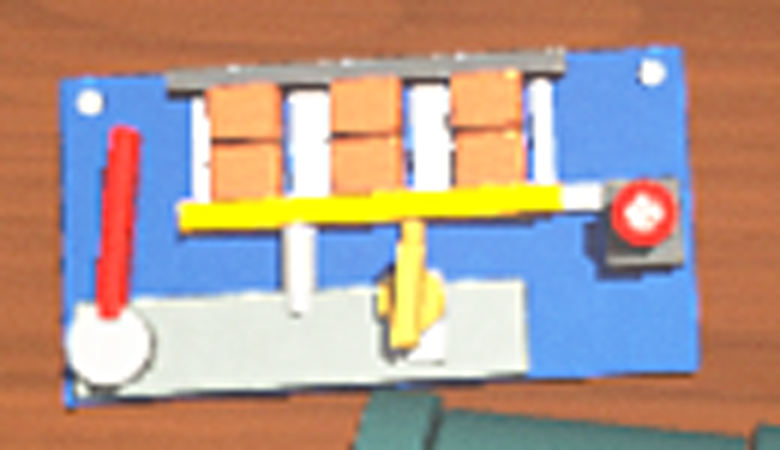

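View pics/m.png

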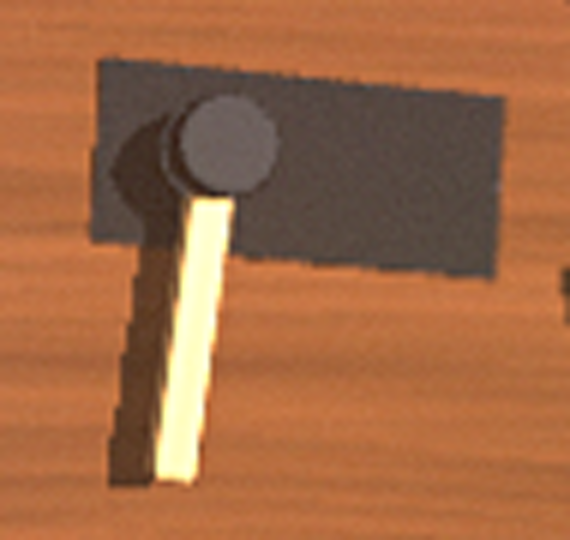

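View pics/ms.png

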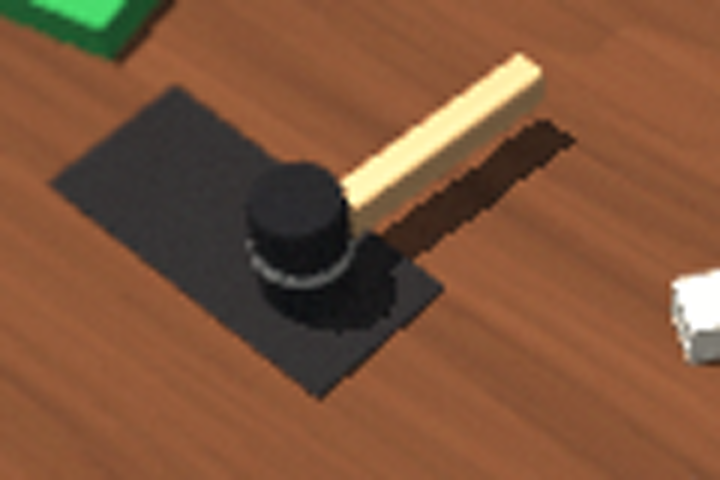

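Run:
```python
from station import ctrl
from h import *
np.set_printoptions(precision=4,suppress=True)
d=ctrl.get_image("top"); s=ctrl.get_image("scene")
f=lambda x,y:(320+(x+.5)/6-.5,215+(y+.5)/6-.5)
g=lambda x,y:(180+(x+.5)/6-.5,120+(y+.5)/6-.5)
H1=p2w(d,[f(230,143)],.080)[0];H2=p2w(s,[g(298,196)],.080)[0]
E1=p2w(d,[f(178,480)],.055)[0];E2=p2w(s,[g(526,62)],.055)[0]
print(H1,H2,E1,E2)
for H,E in((H1,E1),(H2,E2)): print(np.linalg.norm((H-E)[:2]),np.arctan2(*(E-H)[[1,0]]))
w=warp(d,.055,.28,.52,-.34,-.2,.0004)
cv2.imwrite("pics/mw.png",w[:,:,::-1])
w=warp(s,.055,.28,.52,-.34,-.2,.0004)
cv2.imwrite("pics/mws.png",w[:,:,::-1])
```

```text
[ 0.4902 -0.2873  0.08  ] [ 0.4884 -0.2857  0.08  ] [ 0.3215 -0.2654  0.055 ] [ 0.3258 -0.2636  0.055 ]
0.17008079291652023 3.012999937436716
0.16414754665075662 3.0065726310821237
```

View pics/mw.png

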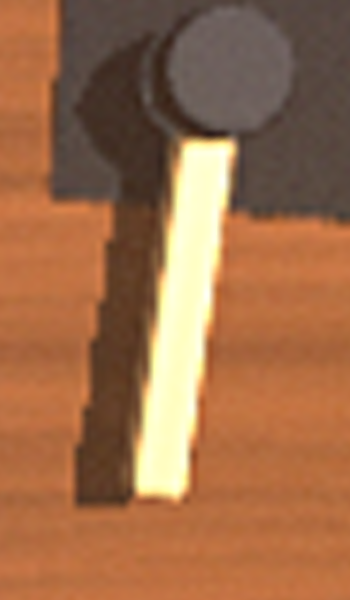

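View pics/mws.png

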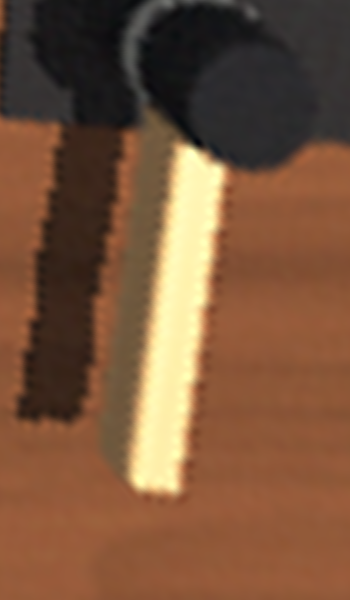

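Blocks are clamped at x≈0 and the lever is back in its closed place. The mallet head axis is at about (0.490,-0.286), handle yaw 3.012. I'll grip it close to the head, then find the pin by a light touch.

Run:
```python
from station import ctrl
from h import *
import sys
T=lambda m:rep(ctrl,m)
yaw=3.012-np.pi; off=.042*np.array([np.cos(3.012),np.sin(3.012)])
G=np.array([.490,-.286])+off
ctrl.gripper_to(.05,60)
ctrl.movep(zp([*G,.12]),down(yaw));T("ab")
g=ctrl.servo_line(zp([*G,.025]),velocity=.12,guard=8);T("dn %s"%g)
ctrl.gripper_to(0,60);T("grip")
if ctrl.sense()["width"]<.015: sys.exit()
g=ctrl.servo_line(zp([*G,.16]),velocity=.2);T("up")
P=np.array([.5410,-.0085])+off
ctrl.movep(zp([*P,.16]),down(yaw));T("over")
s=ctrl.get_image("scene");crop(s,240,140,360,230,6,"pics/st.png")
d=ctrl.get_image("top");crop(d,220,185,320,260,8,"pics/st2.png")
```

```text
ab t87.1 [ 0.4485 -0.2804  0.1202] [ 0.2 -0.2  0.3] w0.0504
dn False t88.0 [ 0.4488 -0.2808  0.0258] [-1.   0.5  0.6] w0.0499
grip t88.6 [ 0.4484 -0.2807  0.0252] [-1.2 -0.3  3. ] w0.0217
up t89.4 [ 0.4478 -0.2802  0.1583] [-1.2  1.2 -5.2] w0.0216
over t90.5 [ 0.4993 -0.0038  0.1596] [ 0.1 -0.1 -3.6] w0.0217
```

View pics/st.png

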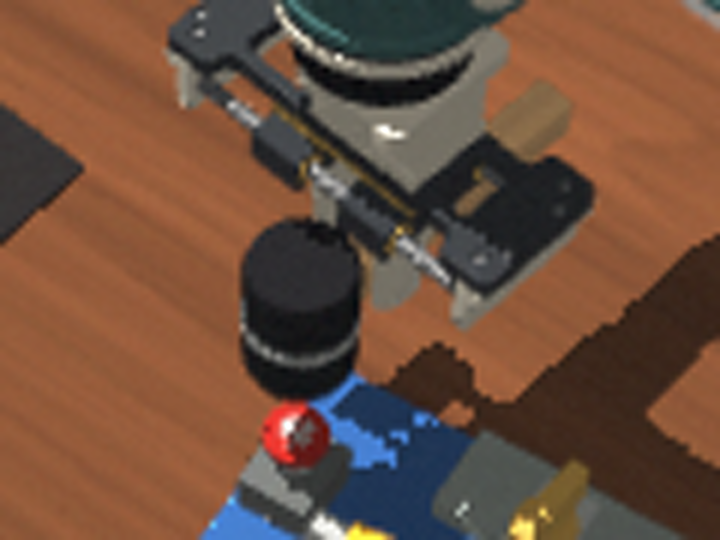

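View pics/st2.png

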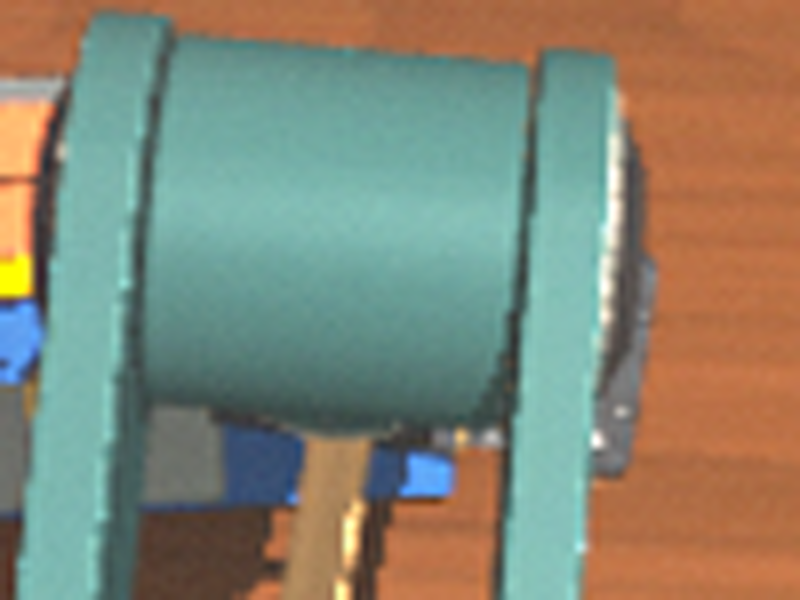

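The mallet hangs level with its head above the pin (head at (300,310), red pin at (297,435)). Now a light touch, then the strike.

Run:
```python
from station import ctrl
from h import *
import sys
T=lambda m:rep(ctrl,m)
off=.042*np.array([np.cos(3.012),np.sin(3.012)]); P=np.array([.5410,-.0085])+off
ctrl.servo_line(zp([*P,.102]),velocity=.1);T("near")
g=ctrl.servo_line(zp([*P,.080]),velocity=.015,guard=4);T("touch %s"%g)
if not g: sys.exit()
zt=ctrl.sense()["position"][2]-ZO
ctrl.servo_line(zp([*P,zt+.05]),velocity=.15)
ctrl.pause(.3)
ctrl.servo_line(zp([*P,zt-.0145]),velocity=.35);T("struck")
ctrl.servo_line(zp([*P,zt+.08]),velocity=.2);T("up")
s=ctrl.get_image("scene");crop(s,240,140,360,230,6,"pics/st3.png")
print(zt)
```

```text
near t91.3 [ 0.4996 -0.0031  0.1025] [ 0.6  0.4 -3.5] w0.0216
touch True t92.2 [ 0.4992 -0.0031  0.0904] [ 2.5 -0.5  0.4] w0.0215
struck t93.3 [ 0.4986 -0.003   0.0748] [-0.3 -0.2 -3.7] w0.0215
up t93.9 [ 0.4991 -0.0031  0.1698] [ 0.7 -0.4 -4.6] w0.0214
0.09039209388280409
```

View pics/st3.png

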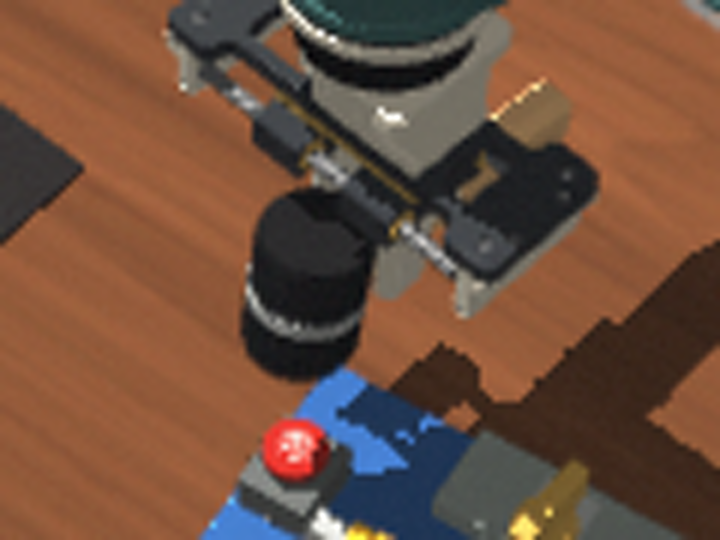

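```bash
cat > pinm.py <<'E'
from station import ctrl
from h import *
def red(d,x0,y0,x1,y1):
    h=cv2.cvtColor(d["frame"],cv2.COLOR_RGB2HSV)[y0:y1,x0:x1]
    m=(((h[...,0]<5)|(h[...,0]>174))&(h[...,1]>120)).astype(np.uint8)
    n,l,st,c=cv2.connectedComponentsWithStats(m); i=1+st[1:,4].argmax(); return c[i]+[x0,y0],st[i]
if __name__=="__main__":
    d=ctrl.get_image("scene")
    s0={"frame":cv2.imread("pics/scene0.png")[:,:,::-1].copy()}
    u0,a0=red(s0,270,195,305,235);u,a=red(d,270,195,305,240);print(u0,a0,u,a)
    for z in(.07,.063,.056): print(z,w2p(d,[[.541,-.0085,z]]))
E
python3 pinm.py
```

```text
[288.79166667 212.23611111] [14 12 11 11 72] [288.71794872 214.74358974] [14 15 11 10 78]
0.07 [[289.04804156 211.54744908]]
0.063 [[289.00583317 212.77686181]]
0.056 [[288.96400658 213.99473445]]
```

The pin moved by about the full 14 mm in the image (2.5 px against 2.45 expected), but the mallet tilted slightly in the grip. One more short blow will make sure it's fully down.

```bash
python3 - <<'E'
from station import ctrl
from h import *
import sys
T=lambda m:rep(ctrl,m)
off=.042*np.array([np.cos(3.012),np.sin(3.012)]); P=np.array([.5410,-.0085])+off
ctrl.servo_line(zp([*P,.092]),velocity=.15);T("near")
g=ctrl.servo_line(zp([*P,.058]),velocity=.015,guard=5);T("touch %s"%g)
if not g: sys.exit()
zt=ctrl.sense()["position"][2]-ZO
g=ctrl.servo_line(zp([*P,zt-.003]),velocity=.015,guard=9);T("press %s"%g)
ctrl.servo_line(zp([*P,zt+.04]),velocity=.15)
ctrl.pause(.2)
ctrl.servo_line(zp([*P,zt-.004]),velocity=.3);T("struck")
ctrl.servo_line(zp([*P,zt+.08]),velocity=.2);T("up")
s=ctrl.get_image("scene");crop(s,240,140,360,230,6,"pics/st4.png")
E
python3 pinm.py
```

```text
near t94.7 [ 0.4996 -0.0031  0.0926] [ 0.4 -0.6 -3.1] w0.0215
touch True t96.1 [ 0.4993 -0.003   0.07  ] [-0.1 -0.5  4. ] w0.0215
press True t96.3 [ 0.4995 -0.003   0.0698] [-8.1  0.4 12.6] w0.0217
struck t97.2 [ 0.4989 -0.003   0.0649] [ 1.1 -0.1 -4.3] w0.0219
up t97.8 [ 0.499  -0.0031  0.1488] [ 0.6  0.3 -4.4] w0.0219
[288.79166667 212.23611111] [14 12 11 11 72] [288.71794872 214.74358974] [14 15 11 10 78]
0.07 [[289.04804156 211.54744908]]
0.063 [[289.00583317 212.77686181]]
0.056 [[288.96400658 213.99473445]]
```

View pics/st4.png

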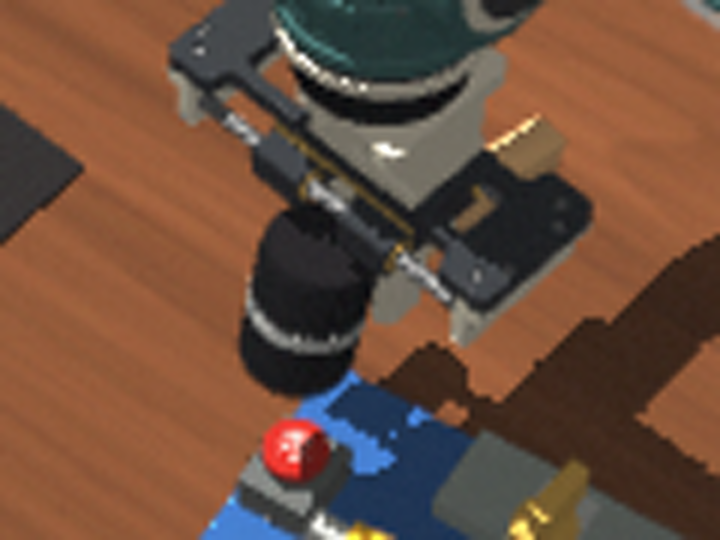

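The second blow and an extra press beyond 13 N moved the pin no further, so it's at the bottom. The mallet has turned about 0.25 rad in the grip. I'll tilt the wrist to level it before setting it down.

```bash
cat > pl.py <<'E'
from station import ctrl
from h import *
T=lambda m:rep(ctrl,m)
yaw=3.012-np.pi; off=.042*np.array([np.cos(3.012),np.sin(3.012)])
def gp(head,zaxis,th):
    g=np.r_[np.array(head)+off,zaxis]
    return g-.0515*np.array([np.sin(th)*np.cos(yaw),np.sin(th)*np.sin(yaw),np.cos(th)]),[np.pi,th,yaw]
H=[.487,-.318]
E
python3 - <<'E'
from pl import *
p=ctrl.sense()["position"];
ctrl.movep(*gp(H,.17,.25));T("over")
s=ctrl.get_image("scene");c=w2p(s,[[*H,.15]])[0].astype(int);crop(s,c[0]-50,c[1]-40,c[0]+50,c[1]+40,8,"pics/pl.png")
E
```

```text
over t99.1 [ 0.4331 -0.31    0.1545] [ 0.6  0.5 -4.7] w0.0215
```

View pics/pl.png

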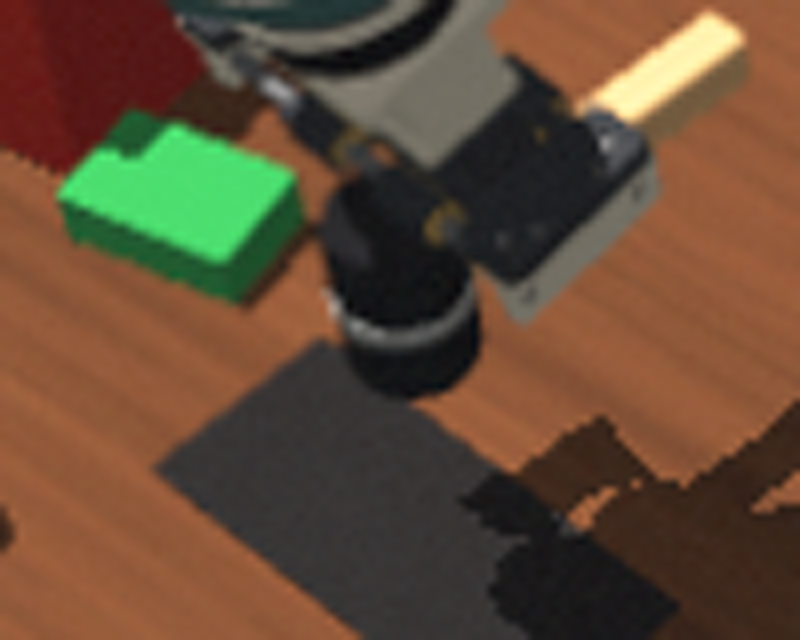

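The mallet looks about level and is above its mat. Lowering it now.

Run:
```python
from pl import *
p,o=gp(H,.055,.25); ctrl.servo_line(p,o,velocity=.12)
p,o=gp(H,.034,.25); g=ctrl.servo_line(p,o,velocity=.02,guard=5);T("touch %s"%g)
print("axis z", ctrl.sense()["position"][2]+.0515*np.cos(.25))
s=ctrl.get_image("scene");c=w2p(s,[[*H,.04]])[0].astype(int);crop(s,c[0]-50,c[1]-40,c[0]+50,c[1]+40,8,"pics/pl2.png")
```

```text
touch True t101.1 [ 0.4324 -0.3108  0.0203] [-1.6 -0.1  5.5] w0.0216
axis z 0.035728506157421465
```

View pics/pl2.png

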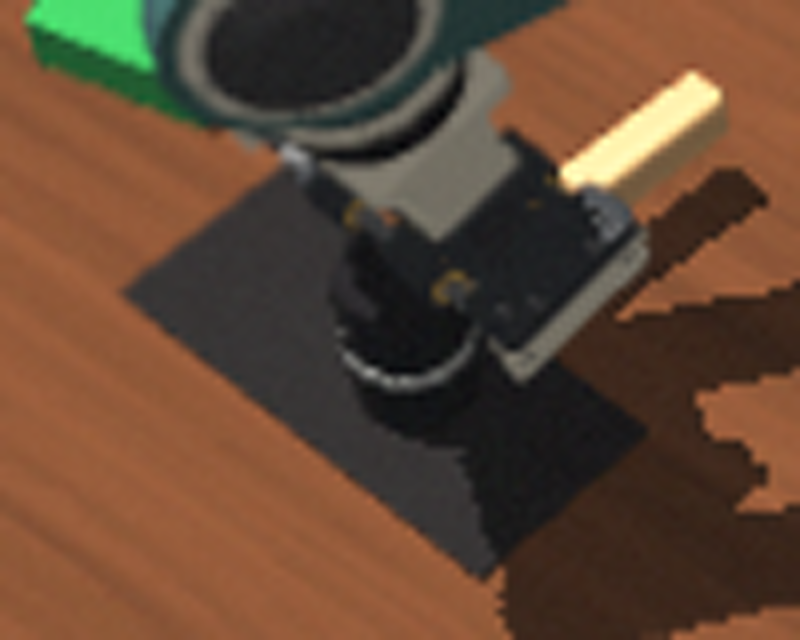

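Run:
```python
from pl import *
s=ctrl.get_image("scene");c=w2p(s,[[*H,.04]])[0].astype(int); o=np.array([c[0]-50,c[1]-40])
g=np.r_[np.array(H)+off,.0357]; u=np.array([np.cos(3.012),np.sin(3.012),0])
for ph in(-.15,0,.15,.3):
    D=np.array([u[0]*np.cos(ph),u[1]*np.cos(ph),-np.sin(ph)]); N=np.array([u[0]*np.sin(ph),u[1]*np.sin(ph),np.cos(ph)])
    print(ph,((w2p(s,[g+.128*D+.013*N, g+.05*D+.013*N])-o+.5)*8).round(0).tolist(), "headtop",((w2p(s,[g-.042*D+.038*N,g-.042*D-.038*N])-o+.5)*8).round(0).tolist())
```

```text
-0.15 [[702.0, 69.0], [567.0, 187.0]] headtop [[389.0, 297.0], [430.0, 395.0]]
0 [[710.0, 95.0], [573.0, 195.0]] headtop [[397.0, 279.0], [418.0, 395.0]]
0.15 [[712.0, 125.0], [576.0, 205.0]] headtop [[407.0, 261.0], [407.0, 392.0]]
0.3 [[710.0, 158.0], [578.0, 217.0]] headtop [[419.0, 244.0], [397.0, 387.0]]
```

The handle end shows at about (708,85), against a prediction of (710,95) for a level mallet. So it's level to about 0.05 rad and I can release it.

```bash
python3 - <<'E'
from pl import *
ctrl.gripper_to(.035,10);T("rel")
ctrl.gripper_to(.055,10)
p,o=gp(H,.14,.25); ctrl.servo_line(p,o,velocity=.15);T("up")
ctrl.movep([.36,.0,.22],down(-.1));T("e")
s=ctrl.get_image("scene");cv2.imwrite("pics/f1.png",s["frame"][:,:,::-1]);crop(s,180,120,300,200,6,"pics/f1m.png");crop(s,255,195,400,305,5,"pics/f1j.png")
d=ctrl.get_image("top");cv2.imwrite("pics/f2.png",d["frame"][:,:,::-1]);crop(d,320,215,415,305,6,"pics/f2m.png")
b=blocks(d,z=.042);print(np.c_[tojig(b[:,:2]),b[:,2]-JY,b[:,3:]].round(4))
E
python3 pinm.py
```

```text
rel t101.7 [ 0.4319 -0.3104  0.0194] [-0.3  0.3  0.1] w0.0351
up t103.1 [ 0.4323 -0.3106  0.1236] [-0.1 -0.4 -0. ] w0.0546
e t104.5 [ 0.3603 -0.0005  0.254 ] [0.6 0.9 0.3] w0.0552
[[-0.0005  0.0635  0.0097  0.0607  0.0385]
 [-0.0007 -0.0001 -0.0211  0.0617  0.0369]
 [ 0.0003 -0.0633  0.0048  0.0599  0.0367]]
[288.79166667 212.23611111] [14 12 11 11 72] [288.775 214.7  ] [14 15 11 10 80]
0.07 [[289.04804156 211.54744908]]
0.063 [[289.00583317 212.77686181]]
0.056 [[288.96400658 213.99473445]]
```

View pics/f1.png

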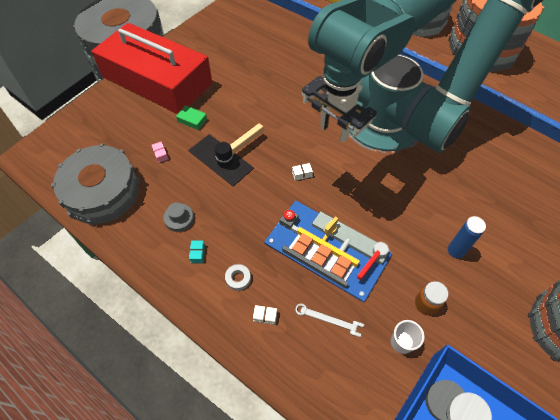

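View pics/f1m.png

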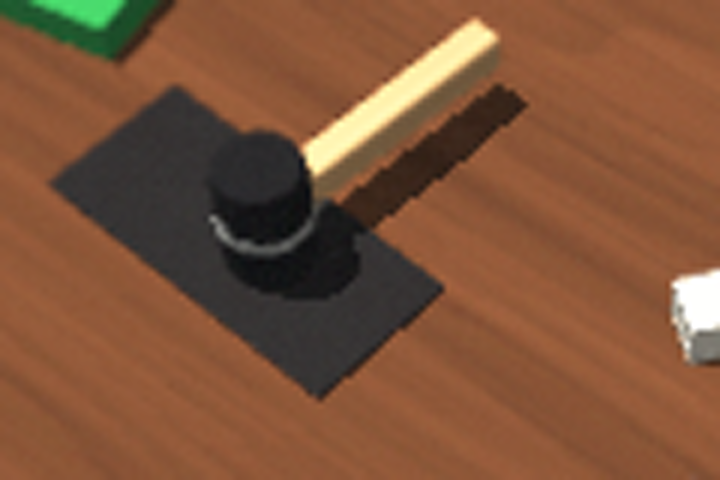

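View pics/f2.png

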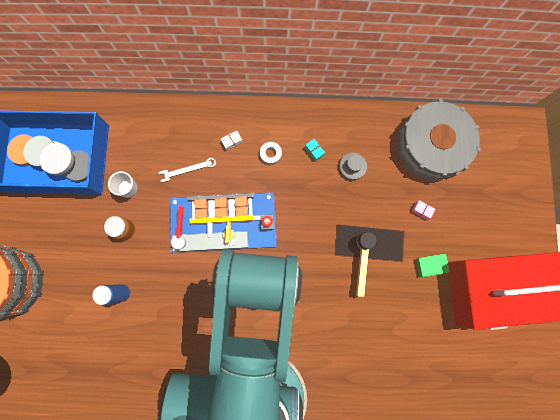

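View pics/f1j.png

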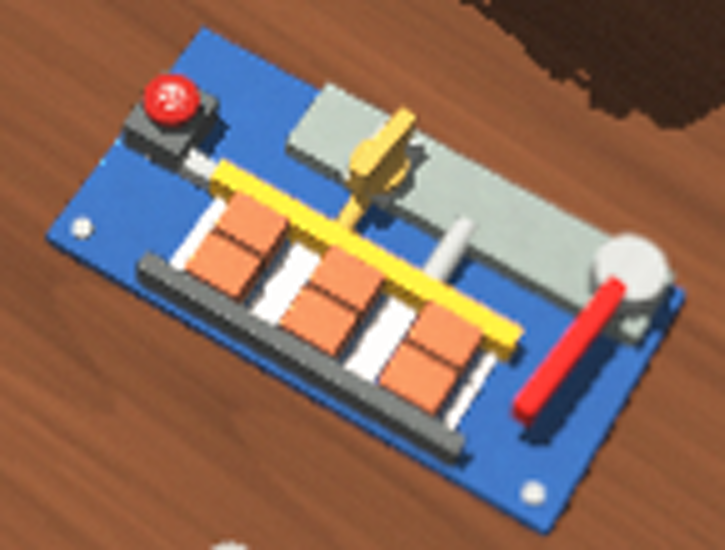

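The final pictures show the blocks clamped, the lever closed, the pin down, the mallet flat on its mat and the bystanders where they were. Handing in.

```bash
python3 -c "
from station import ctrl
print(ctrl.hand_in(), ctrl.sense()['t'])"
```

```text
the job is handed in; nothing more can be done
the job is handed in; nothing more can be done
```

I finished every step and handed the job in at about 105 s. No verdict came back, and I had no direct reading of the grip force.

**What I did:**
- Opened the lever and loaded all three rust blocks, one to a bay.
- Turned the nut about 3.0 rad and closed the lever past centre.
- Struck the pin with the mallet, stood the mallet back on its mat and moved the arm clear.

**Last camera checks:**
- **Blocks:** within about 1 mm and 0.02 rad of their clamped places.
- **Lever:** looks the same as in the starting closed picture.
- **Pin:** down by about 14 mm. A second blow moved it no further, and neither did pressing at over 13 N.
- **Mallet:** standing head-down inside the mat.
- **Bystanders:** none visibly moved.

**What disagreed or went wrong:**
- **Tool height:** the fingertips are 34.5 mm higher than the reported tool point. My first tries at the lever closed above it, so I measured the offset by touching the bench and corrected for it.
- **Lever angle:** it read about 0.1 rad low in my jig frame, and pinching the lever against its open stop gave a brief 48 N reading.
- **Resistance:** it began at roughly 0.75–0.8 rad, the late end of the wanted 0.75–1.05. I estimate the grip at 55–75 N from the lever forces, inside the 38–115 N range.
- **Mallet grip:** the mallet turned about 0.25 rad and slid a few mm in the fingers during the blows. I tilted the wrist to level it before setting it down, about 30 mm from where it first stood.

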